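# Put the emergency torch away in the free cradle

## Task

Put away the torch that stands on the shelf: lay it gently on its side in whichever of the two drawer cradles is empty, its tube resting squarely on both supports (either way round). Then let go and push the drawer fully shut without slamming it. Leave the other torch in its cradle and do not disturb the things on the shelf.

Things in the scene. Friction and masses are not known exactly. Their poses are not given: they have to be found in the camera images.
- shelf: White shelf unit on the work surface (fixed), 210 deep (x), 570 wide (y), flat top at z = 88, board 16 thick. Origin: on the work surface under the middle of the front edge; x points away from the robot (depth), y along its width, z up. The drawer runs beneath the top, between y = -190 and 190.
- drawer (a joint): Drawer opening in m: 0 = fully shut (front flush with the shelf's front edge), grows as it slides out along the shelf's -x; starts open by 0.178; friction about 2 N. The open drawer's walls and divider are low: floor top at z = 12, side and back walls up to z = 35, divider midway between the cradles up to z = 24, outer width 370.
- drawer_front (a point): Middle of the drawer's outer front face, at z = 36; moves with the drawer, axes as the shelf's. The front panel is 10 thick, 370 wide, from z = 4 to 46.
- cradle_left (a point): Left cradle (+y) in the drawer: where the middle of a torch tube's axis lies when it rests there, z = 46, 72 behind the drawer's front face; moves with it, axes as the shelf's; a torch lies along y. Two dark grey V supports, 8 thick, stand 27 to either side (y) of this point and reach up to 8 below the tube's axis; elsewhere the drawer is free down to its floor, 34 below the axis.
- cradle_right (a point): Right cradle (-y side), the same; 180 from the left one.
- torch: Dark grey plastic torch (flashlight) standing lens-down on the shelf, 115 long, about 140 g. Head: diameter 46, the lowest 22; the rest is a tube of diameter 34, 93 long. Origin: centre of the lens face; z runs along the axis from lens to tail (up at the start).
- torch_mid (a point): Point on the torch's axis 70 from the lens face, the middle of its tube: here to grip; laid in a cradle it lies at the cradle's point, with up to 14 to spare lengthwise.
- spare: The other torch, same shape, already lying in one of the two cradles, head to the left (+y). Origin: middle of its tube, on the axis; y runs along the axis from tail to head; z up at the start.
- phone: Black phone lying face-down on the shelf's top towards its left end, 148 x 72 x 8, leave alone. Origin: centre of underside.
- power_bank: Dark grey power bank lying on the shelf's top towards its right end, 120 x 66 x 22, leave alone. Origin: centre of underside.
- earbud_case: White earbud case on the shelf's top, 48 x 62 x 24, leave alone. Origin: centre of underside.
- tray: Round white ceramic tray with a key fob in it on the shelf's top, diameter 90, 16 high, leave alone. Origin: centre of underside.
Things that resemble listed ones, but are neither listed nor needed, are in the scene too. What is shaped like the spare but blue, green or turquoise is not meant.

How it is judged:
By the outcome, as a careful person would: the job done as asked, in the order asked, and still so for the second after the job is handed in, with the robot touching nothing.
It also fails if it takes over 54 s, if anything falls off the work surface, if the arm or the gripper's body presses on something with over 40 N, if the wrist force passes 120 N, or if a joint passes its speed limit or range.

## Robot

A 7-joint arm with a two-finger parallel gripper is mounted at the origin on the work surface. World frame = base frame: x ahead of the robot, y to its left, z up, the work surface at z = 0. Lengths are in m, angles in rad, forces in N, time in s.
With the tool pointing down it reaches from about 0.35 to 0.9 m from the base axis. Payload 8.1 kg.
Tool frame: the origin (TCP) lies at the very end of the fingers, on their centre line; the grasp point (between the pads) lies 19 mm behind it; z points along the fingers, y is the line along which they close (so a half turn about z gives the same grasp; the last joint's range is limited). The gripper opens to 85 mm and grips with 20 to 120 N. Pads are 22 mm wide; open, the fingers measure 114 mm over their backs; the gripper's body (76 mm by 85 mm) begins 54 mm behind the grasp point. The pads swing forward as they close: fully open they stand 13 mm farther back than shut.
Start: joints at [1.125, 0.434, 0.025, 1.573, -0.012, 1.134, -0.075], TCP at [0.21, -0.589, 0.204] pointing down, gripper open.
Joint ranges: [-2.62, 2.62], [-0.44, 2.09], [-1.27, 1.32], [0.08, 2.57], [-1.32, 4.46], [0.12, 2], [-2.74, 2.74]. Speed limits (rad/s): [2.22, 2.22, 3.01, 3.01, 3.14, 3.14, 3.14].

## Interface

Orientations are given as a rotation vector (axis times angle).
In Python, from bench import env gives the robot as it stands.
- The arm moves only by the tool jog_arm, never from a script. Its argument "rows" is a list of rows, each an object with "linear": the shift along the tool's x, y, z in units of 30 mm (1.0 is 30 mm), a list of three; "dr": the turn, a rotation vector about the tool's x, y, z in units of 5 degrees (1.0 is 5 degrees), a list of three; "claw": the finger opening in mm, from 0 to 85.4. In form: [{"linear": [dx, dy, dz], "dr": [wx, wy, wz], "claw": claw}, ...]. A call has 1 to 8 rows; each row shifts and turns the commanded pose from where the row before left it, along the tool's axes as they then stand; what a row does not reach is not made up. A row lasts 1/12 s, in which the tool goes at most 41.7 mm and 7.16 degrees, less where a joint would pass 70% of its speed; a pose out of reach is approached as far as the arm can. A call is refused whole if a number of a shift passes 1 or a number of a turn 1, either way. A call with a gripper value outside its range is refused whole. The fingers move at their own pace and stop on an object; the grip force is fixed at half the most. Time passes only in rows, so rows that do not move let the fingers close. It gives the time, the measured TCP pose, the force, the opening and the grip force at its end, in the units of the state.
- env.sense(): the state, without advancing time (a new reading comes with each control period).
- env.read_camera(name): name is "scene" or "top"; returns the picture (420x560x3 uint8, red, green, blue); there is no depth.
- env.calibration(name): a dict with "fov_y" (degrees; the focal length in pixels is half the picture's height over the tangent of half this angle, whatever the lens; pixels are square), "cx", "cy" (the principal point, pixels), "k1" (the pictures are not rectified: a ray, as slopes to the right and down, at radius r is drawn at 1 + k1 r^2 times it, then the intrinsics apply), "rvec" (rotation vector, rad) and "tvec" (3), from world to camera coordinates, as OpenCV has them. Camera axes: x right, y down, z forward; pixel columns grow to the right and rows downward; lengths in m; the calibration is good to about 2 mm. A picture is of the moment at which its call begins. calibration takes no time and is no camera call.
- env.hand_in(): hands the job in; it is judged then, once.
The state is a dict: "time": time; "joint_positions": joint angles; "joint_velocities": joint speeds; "effort": joint torques, N m; "tool_pos": TCP position; "ee_rot": TCP orientation; "wrist_force": force on the tool from outside, world axes, zero at the start; "moment": the same for the moment, N m; "gripper_width": finger opening in m; "grip_force": force on a finger pad.
Only numpy, scipy, OpenCV 4.12 (cv2) and the standard library are available. Lean on these libraries where they do the work, as an engineer would, in place of code of your own. Each camera call takes 0.05 s, during which the arm holds its last target. There are 200 camera calls.

## Working session

There is one attempt and no reset: what is moved stays moved. The work goes in short steps, Python scripts to look and compute and a tool call to move; the robot and the scene stay as the last step left them, time stands still between calls to the robot, and variables do not carry over. Pictures are saved under pics/ and viewed, at most 10 in all, crops included, and the job is handed in when it is done.

Besides the shell and the picture viewer there is one more tool, called after ">>>" as name([rows], argument=value, ...), one row to a line, values as JSON. jog_arm: Moves the arm, as the interface text tells. Its arguments: {"type":"object","properties":{"rows":{"type":"array","items":{"type":"object","properties":{"linear":{"type":"array","items":{"type":"number"}},"dr":{"type":"array","items":{"type":"number"}},"claw":{"type":"number"}}}}},"required":["rows"]}

```bash
mkdir -p pics; cat > h.py <<'E'
import numpy as np, cv2
from bench import env
from scipy.spatial.transform import Rotation as R
def cal(n):
    c=env.calibration(n); f=210/np.tan(np.radians(c['fov_y']/2))
    return c,f,R.from_rotvec(c['rvec']).as_matrix(),np.array(c['tvec'])
def proj(n,P):
    c,f,Rm,t=cal(n); p=np.atleast_2d(P)@Rm.T+t; s=p[:,:2]/p[:,2:]
    s=s*(1+c['k1']*(s**2).sum(1,keepdims=True)); return s*f+[c['cx'],c['cy']]
def ray(n,uv):
    c,f,Rm,t=cal(n); d=(np.array(uv,float)-[c['cx'],c['cy']])/f; s=d.copy()
    for _ in range(30): s=d/(1+c['k1']*(s@s))
    return -Rm.T@t, Rm.T@np.array([s[0],s[1],1])
def onz(n,uv,z):
    o,d=ray(n,uv); return o+d*(z-o[2])/d[2]
def st():
    s=env.sense(); print(s['time'],np.round(s['tool_pos'],4),np.round(s['ee_rot'],3),np.round(s['wrist_force'],1),s['gripper_width'],s['grip_force']); print(R.from_rotvec(s['ee_rot']).as_matrix().round(3))
E
python3 - <<'E'
from h import *
st()
for n in('scene','top'):
    im=env.read_camera(n)[:,:,::-1]; cv2.imwrite(f'pics/{n}.png',im); print(env.calibration(n), ray(n,(280,210)))
E
```

```text
0.0 [ 0.2098 -0.5881  0.2035] [-3.094e+00 -5.360e-01  1.000e-03] [-1.1  1.2 -0.4] 0.0852948031916683 0.0
[[ 0.942  0.336 -0.001]
 [ 0.336 -0.942  0.001]
 [-0.    -0.002 -1.   ]]
{'fov_y': 46.429541077806974, 'cx': 269.2216088512834, 'cy': 209.0406100684518, 'k1': -0.034496734391276734, 'rvec': array([ 0.79908957,  2.5579578 , -1.09972899]), 'tvec': array([ 0.36284958, -0.19310512,  1.75045051])} (array([1.10841238, 0.94087972, 1.05791953]), array([-0.43769259, -0.57991504, -0.68746797]))
{'fov_y': 46.27728088913421, 'cx': 273.6390845171625, 'cy': 213.45190680747848, 'k1': -0.04534985483243393, 'rvec': array([ 2.15033542, -2.20185404,  0.11787787]), 'tvec': array([0.13941563, 0.52707067, 1.42034507])} (array([0.38936938, 0.14374017, 1.46367707]), array([ 0.10411959, -0.02475208, -0.9943658 ]))
```

View pics/scene.png

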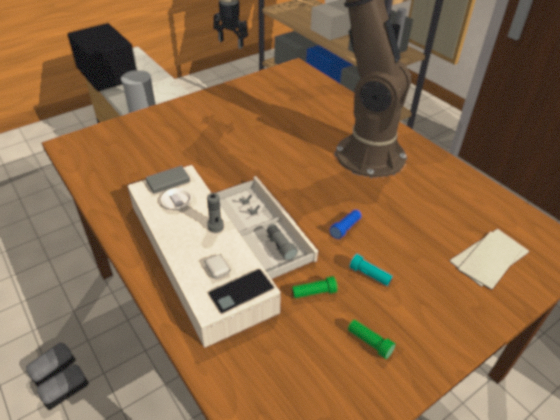

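View pics/top.png

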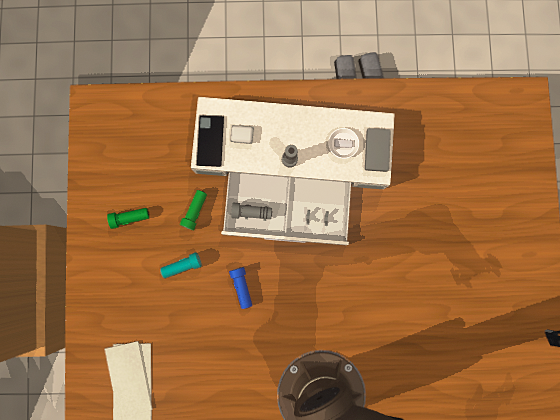

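The spare lies in the left cradle (about 252,212 in top). The right cradle (322,215) is empty, and the torch stands at about (290,155). I'll enlarge both views.

```bash
python3 - <<'E'
from h import *
a=cv2.imread('pics/top.png')[90:250,185:400]; cv2.imwrite('pics/t2.png',cv2.resize(a,None,fx=3.6,fy=3.6,interpolation=cv2.INTER_CUBIC))
a=cv2.imread('pics/scene.png')[160:310,120:330]; cv2.imwrite('pics/s2.png',cv2.resize(a,None,fx=3.8,fy=3.8,interpolation=cv2.INTER_CUBIC))
E
```

```text
(no output)
```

View pics/t2.png

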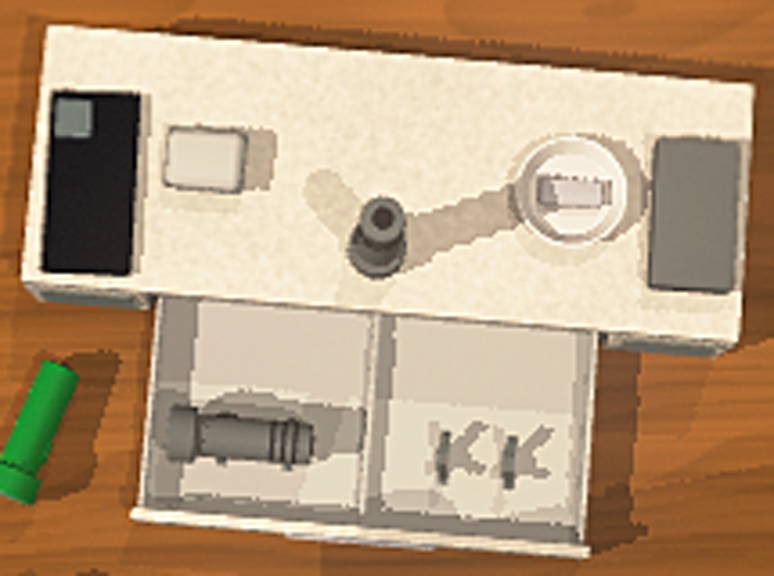

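View pics/s2.png

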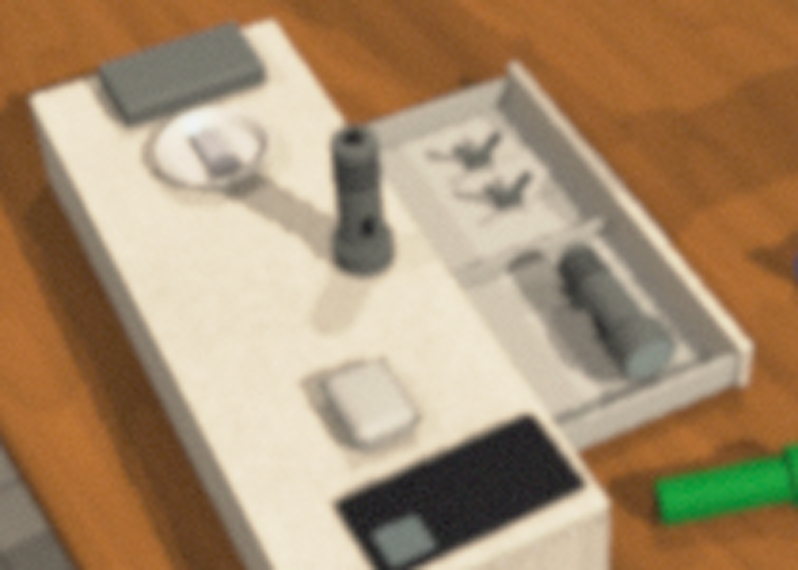

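Top crop shows:
- Shelf top corners at (48,26), (754,86), (738,342) and (22,280).
- Torch tail at (382,217).
- Empty supports near (442,458) and (510,462).
- Drawer front's outer top edge from (131,518) to (588,556).

In the scene crop, the torch tail is at (356,138) and the head at (362,250).

```bash
cat > m.py <<'E'
from h import *
from scipy.optimize import least_squares
T=lambda x,y:(185+(x+.5)/3.6-.5,90+(y+.5)/3.6-.5)
S=lambda x,y:(120+(x+.5)/3.8-.5,160+(y+.5)/3.8-.5)
loc=np.array([[.21,.285,.088],[.21,-.285,.088],[0,-.285,.088],[0,.285,.088]])
obs=np.array([T(48,26),T(754,86),T(738,342),T(22,280)])
def W(q,L): return np.c_[np.atleast_2d(L)[:,:2]@np.array([[np.cos(q[2]),-np.sin(q[2])],[np.sin(q[2]),np.cos(q[2])]]).T+q[:2],np.atleast_2d(L)[:,2]]
so=np.array([S(32,98),S(275,20),S(608,502)]); sl=loc[[1,2,3]]
def rs(q): return np.r_[(proj('top',W(q,loc))-obs).ravel(),(proj('scene',W(q,loc[1:3][[0,1]]))-so[:2]).ravel(),(proj('scene',W(q,loc[3:]))-so[2:]).ravel()]
r=least_squares(rs,[.65,0,0],loss='soft_l1'); q=r.x
if __name__=='__main__':
    print('shelf',q.round(4),np.degrees(q[2]),r.fun.round(1))
    inv=lambda p:(np.r_[R.from_euler('z',-q[2]).as_matrix()[:2,:2]@(p[:2]-q[:2]),p[2]]).round(4)
    for nm,c,p,z in [('tail','top',T(382,217),.203),('tail','scene',S(356,138),.203),('head','top',T(377,256),.099),('headbot?','scene',S(362,252),.099),
      ('supL','top',T(442,458),.03),('supR','top',T(510,462),.03),('frL','top',T(131,516),.046),('frR','top',T(588,555),.046),('frM','scene',S(745,345),.046),('frR','scene',S(515,65),.046),
      ('spare tail','top',T(313,442),.046),('spare head','top',T(166,432),.046)]:
        P=onz(c,p,z); print(nm,c,P.round(4),inv(P))
    d=-.178
    for nm,l in [('cr',[d+.072,-.09,.046]),('cl',[d+.072,.09,.046])]: P=W(q,l); print(nm,P.round(4),proj('top',P),proj('scene',P))
E
python3 m.py
```

```text
shelf [ 0.6297  0.0774 -0.1085] -6.214379000188102 [-0.  -0.7  0.4 -0.5  0.6 -0.1 -0.3  0.1  0.  -0.5  0.3 -0.2  1.   0.3]
tail top [0.6786 0.0802 0.203 ] [0.0483 0.0081 0.203 ]
tail scene [0.6768 0.0777 0.203 ] [0.0467 0.0054 0.203 ]
head top [0.6714 0.0798 0.099 ] [0.0411 0.0069 0.099 ]
headbot? scene [0.683  0.0825 0.099 ] [0.0524 0.0108 0.099 ]
supL top [0.5174 0.0282 0.03  ] [-0.1064 -0.0611  0.03  ]
supR top [ 0.5128 -0.0272  0.03  ] [-0.1049 -0.1166  0.03  ]
frL top [0.4751 0.2803 0.046 ] [-0.1757  0.185   0.046 ]
frR top [ 0.4351 -0.0854  0.046 ] [-0.1759 -0.1829  0.046 ]
frM scene [0.4778 0.2751 0.046 ] [-0.1724  0.1802  0.046 ]
frR scene [ 0.4389 -0.0853  0.046 ] [-0.1722 -0.1823  0.046 ]
spare tail top [0.5313 0.133  0.046 ] [-0.1039  0.0447  0.046 ]
spare head top [0.5422 0.2512 0.046 ] [-0.1059  0.1633  0.046 ]
cr [[ 0.5146 -0.0006  0.046 ]] [[317.7891778  217.08497554]] [[249.91435185 200.14956525]]
cl [[0.5341 0.1783 0.046 ]] [[255.94133883 211.82521842]] [[278.77531937 237.79929898]]
```

Measurements agree between the views: torch axis at about (0.678, 0.079), right cradle at (0.5146, -0.0006, 0.046), shelf yaw -6.2°. Plan: grip the torch sideways with the tool pointing along shelf +y and about 15° down, then turn the tool to lay it. First I lift towards the middle and yaw.

>>> jog_arm([
  {"linear": [0.8, -0.46, -0.3], "dr": [0, 0, 0], "claw": 85},
  {"linear": [0.8, -0.46, -0.3], "dr": [0, 0, 0], "claw": 85},
  {"linear": [0.8, -0.46, -0.3], "dr": [0, 0, 0], "claw": 85},
  {"linear": [0.8, -0.46, -0.3], "dr": [0, 0, 0], "claw": 85},
  {"linear": [0.8, -0.46, -0.3], "dr": [0, 0, 0], "claw": 85},
  {"linear": [0.8, -0.46, -0.3], "dr": [0, 0, 0], "claw": 85},
  {"linear": [0.8, -0.46, -0.3], "dr": [0, 0, 0], "claw": 85},
  {"linear": [0.8, -0.46, -0.3], "dr": [0, 0, 0], "claw": 85},
])

```text
time: 0.77
tool_pos: [0.3543, -0.4188, 0.2765]
ee_rot: [-3.095, -0.536, 0.001]
wrist_force: [0.7, -0.2, -0.2]
gripper_width: 0.0855
grip_force: 0.0
```

>>> jog_arm([
  {"linear": [0.8, -0.46, -0.3], "dr": [0, 0, 0], "claw": 85},
  {"linear": [0.8, -0.46, -0.3], "dr": [0, 0, 0], "claw": 85},
  {"linear": [0.8, -0.46, -0.3], "dr": [0, 0, 0], "claw": 85},
  {"linear": [0.8, -0.46, -0.3], "dr": [0, 0, 0], "claw": 85},
  {"linear": [0.8, -0.46, -0.3], "dr": [0, 0, 0], "claw": 85},
  {"linear": [0.8, -0.46, -0.3], "dr": [0, 0, 0], "claw": 85},
  {"linear": [0.8, -0.46, -0.3], "dr": [0, 0, 0], "claw": 85},
  {"linear": [0.8, -0.46, -0.3], "dr": [0, 0, 0], "claw": 85},
])

```text
time: 1.43
tool_pos: [0.498, -0.2505, 0.3485]
ee_rot: [-3.095, -0.536, 0.001]
wrist_force: [0.6, -1.2, 0.2]
gripper_width: 0.0845
grip_force: 0.0
```

>>> jog_arm([
  {"linear": [0, 0, 0], "dr": [0, 0, -0.8], "claw": 85},
  {"linear": [0, 0, 0], "dr": [0, 0, -0.8], "claw": 85},
  {"linear": [0, 0, 0], "dr": [0, 0, -0.8], "claw": 85},
  {"linear": [0, 0, 0], "dr": [0, 0, -0.8], "claw": 85},
  {"linear": [0, 0, 0], "dr": [0, 0, -0.8], "claw": 85},
  {"linear": [0, 0, 0], "dr": [0, 0, -0.8], "claw": 85},
  {"linear": [0, 0, 0], "dr": [0, 0, -0.8], "claw": 85},
  {"linear": [0, 0, 0], "dr": [0, 0, -0.8], "claw": 85},
])

```text
time: 2.1
tool_pos: [0.4973, -0.2516, 0.3479]
ee_rot: [-2.825, -1.373, 0.001]
wrist_force: [0.9, 0.2, -0.4]
gripper_width: 0.0847
grip_force: 0.0
```

>>> jog_arm([
  {"linear": [0, 0, 0], "dr": [0, 0, -0.8], "claw": 85},
  {"linear": [0, 0, 0], "dr": [0, 0, -0.8], "claw": 85},
  {"linear": [0, 0, 0], "dr": [0, 0, -0.8], "claw": 85},
  {"linear": [0, 0, 0], "dr": [0, 0, -0.8], "claw": 85},
  {"linear": [0, 0, 0], "dr": [0, 0, -0.8], "claw": 85},
  {"linear": [0, 0, 0], "dr": [0, 0, -0.8], "claw": 85},
  {"linear": [0, 0, 0], "dr": [0, 0, -0.8], "claw": 85},
  {"linear": [0, 0, 0], "dr": [0, 0, -0.8], "claw": 85},
])

```text
time: 2.77
tool_pos: [0.4972, -0.2516, 0.3479]
ee_rot: [-2.337, -2.098, 0.001]
wrist_force: [-0.3, 0.1, -0.4]
gripper_width: 0.0851
grip_force: 0.0
```

```bash
python3 -c "
from h import *
st();print(env.sense()['joint_positions'])"
```

```text
2.7667 [ 0.4972 -0.2516  0.3479] [-2.337e+00 -2.098e+00  1.000e-03] [-0.3  0.1 -0.4] 0.08505194208752549 0.0
[[ 0.108  0.994 -0.001]
 [ 0.994 -0.108  0.   ]
 [ 0.    -0.001 -1.   ]]
[ 0.63047736  0.26734982 -0.34086307  1.47783817  0.08951274  1.41270025
  0.17890248]
```

>>> jog_arm([
  {"linear": [0, 0, 0], "dr": [0, 0.94, 0], "claw": 85},
  {"linear": [0, 0, 0], "dr": [0, 0.94, 0], "claw": 85},
  {"linear": [0, 0, 0], "dr": [0, 0.94, 0], "claw": 85},
  {"linear": [0, 0, 0], "dr": [0, 0.94, 0], "claw": 85},
  {"linear": [0, 0, 0], "dr": [0, 0.94, 0], "claw": 85},
  {"linear": [0, 0, 0], "dr": [0, 0.94, 0], "claw": 85},
  {"linear": [0, 0, 0], "dr": [0, 0.94, 0], "claw": 85},
  {"linear": [0, 0, 0], "dr": [0, 0.94, 0], "claw": 85},
])

```text
time: 3.43
tool_pos: [0.4974, -0.2522, 0.3484]
ee_rot: [-1.955, -1.748, -0.67]
wrist_force: [-0.4, 0.5, -0.6]
gripper_width: 0.0853
grip_force: 0.0
```

>>> jog_arm([
  {"linear": [0, 0, 0], "dr": [0, 0.94, 0], "claw": 85},
  {"linear": [0, 0, 0], "dr": [0, 0.94, 0], "claw": 85},
  {"linear": [0, 0, 0], "dr": [0, 0.94, 0], "claw": 85},
  {"linear": [0, 0, 0], "dr": [0, 0.94, 0], "claw": 85},
  {"linear": [0, 0, 0], "dr": [0, 0.94, 0], "claw": 85},
  {"linear": [0, 0, 0], "dr": [0, 0.94, 0], "claw": 85},
  {"linear": [0, 0, 0], "dr": [0, 0.94, 0], "claw": 85},
  {"linear": [0, 0, 0], "dr": [0, 0.94, 0], "claw": 85},
])

```text
time: 4.1
tool_pos: [0.4974, -0.2524, 0.3478]
ee_rot: [-1.487, -1.329, -1.149]
wrist_force: [-0.9, 0.2, -1.2]
gripper_width: 0.0847
grip_force: 0.0
```

```bash
python3 -c "
from h import *
st();print(env.sense()['joint_positions'])"
```

```text
4.1 [ 0.4974 -0.2524  0.3478] [-1.487 -1.329 -1.149] [-0.9  0.2 -1.2] 0.08468008997273124 0.0
[[ 0.029  0.994  0.108]
 [ 0.25  -0.112  0.962]
 [ 0.968 -0.    -0.252]]
[ 1.10373432  0.8522104  -0.44335363  1.24892786 -0.72307625  1.90109585
  0.60151587]
```

>>> jog_arm([
  {"linear": [-0.27, 0.39, 0.76], "dr": [0, 0, 0], "claw": 85},
  {"linear": [-0.27, 0.39, 0.76], "dr": [0, 0, 0], "claw": 85},
  {"linear": [-0.27, 0.39, 0.76], "dr": [0, 0, 0], "claw": 85},
  {"linear": [-0.27, 0.39, 0.76], "dr": [0, 0, 0], "claw": 85},
  {"linear": [-0.27, 0.39, 0.76], "dr": [0, 0, 0], "claw": 85},
  {"linear": [-0.27, 0.39, 0.76], "dr": [0, 0, 0], "claw": 85},
])

```text
time: 4.6
tool_pos: [0.581, -0.1395, 0.2652]
ee_rot: [-1.49, -1.331, -1.146]
wrist_force: [0.3, -0.6, 0.3]
gripper_width: 0.0851
grip_force: 0.0
```

```bash
python3 -c "
from h import *
st();print(env.sense()['joint_positions'])"
```

```text
4.6 [ 0.581  -0.1395  0.2652] [-1.49  -1.331 -1.146] [ 0.3 -0.6  0.3] 0.08514951231721284 0.0
[[ 0.029  0.994  0.107]
 [ 0.254 -0.111  0.961]
 [ 0.967 -0.001 -0.255]]
[ 0.95311444  0.90013595 -0.47179855  1.39359529 -0.75790796  1.62789898
  0.65918932]
```

Well within the joint ranges, so I continue to the pre-grasp pose.

>>> jog_arm([
  {"linear": [-0.27, 0.4, 0.76], "dr": [0, 0, 0], "claw": 85},
  {"linear": [-0.27, 0.4, 0.76], "dr": [0, 0, 0], "claw": 85},
  {"linear": [-0.27, 0.4, 0.76], "dr": [0, 0, 0], "claw": 85},
  {"linear": [-0.27, 0.4, 0.76], "dr": [0, 0, 0], "claw": 85},
  {"linear": [-0.27, 0.4, 0.76], "dr": [0, 0, 0], "claw": 85},
  {"linear": [-0.27, 0.4, 0.76], "dr": [0, 0, 0], "claw": 85},
  {"linear": [0, 0, 0], "dr": [0, 0, 0], "claw": 85},
])

```text
time: 5.18
tool_pos: [0.6654, -0.0236, 0.1825]
ee_rot: [-1.483, -1.331, -1.143]
wrist_force: [-0.6, 0.4, -0.2]
gripper_width: 0.0849
grip_force: 0.0
```

```bash
python3 -c "
from h import *
st();s=env.sense();print(s['joint_positions'])
Rm=R.from_rotvec(s['ee_rot']).as_matrix();print(Rm.T@(np.array([.6777,.079,.158])+.019*Rm[:,2]-s['tool_pos'])/.03)
a=env.read_camera('scene')[110:290,100:340,::-1]; cv2.imwrite('pics/s3.png',cv2.resize(a,None,fx=3.3,fy=3.3,interpolation=cv2.INTER_CUBIC))"
```

```text
5.1833 [ 0.6654 -0.0236  0.1825] [-1.483 -1.331 -1.143] [-0.6  0.4 -0.2] 0.08488348874850518 0.0
[[ 0.03   0.994  0.101]
 [ 0.25  -0.105  0.962]
 [ 0.968 -0.003 -0.252]]
[ 0.77682439  1.01042559 -0.50168739  1.42041919 -0.81256149  1.39899054
  0.69318585]
[0.07814508 0.04910983 4.17060898]
```

View pics/s3.png

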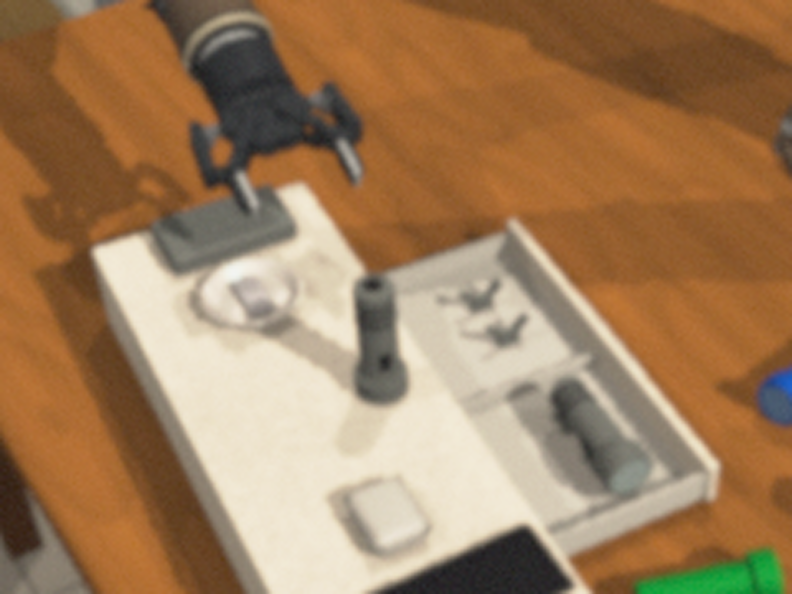

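The scene crop shows the open fingers level with the torch (about 375,340), clear of the tray and power bank. I advance and close.

>>> jog_arm([
  {"linear": [0.01, 0.01, 0.6], "dr": [0, 0, 0], "claw": 85},
  {"linear": [0.01, 0.01, 0.6], "dr": [0, 0, 0], "claw": 85},
  {"linear": [0.01, 0.01, 0.6], "dr": [0, 0, 0], "claw": 85},
  {"linear": [0.01, 0.01, 0.6], "dr": [0, 0, 0], "claw": 85},
  {"linear": [0.01, 0.01, 0.6], "dr": [0, 0, 0], "claw": 85},
  {"linear": [0.01, 0, 0.6], "dr": [0, 0, 0], "claw": 85},
  {"linear": [0.01, 0, 0.57], "dr": [0, 0, 0], "claw": 85},
  {"linear": [0, 0, 0], "dr": [0, 0, 0], "claw": 70},
])

```text
time: 5.9
tool_pos: [0.6792, 0.0945, 0.1548]
ee_rot: [-1.485, -1.332, -1.145]
wrist_force: [0.6, 0.7, 0.2]
gripper_width: 0.0751
grip_force: 0.0
```

>>> jog_arm([
  {"linear": [0, 0, 0], "dr": [0, 0, 0], "claw": 50},
  {"linear": [0, 0, 0], "dr": [0, 0, 0], "claw": 44},
  {"linear": [0, 0, 0], "dr": [0, 0, 0], "claw": 40},
  {"linear": [0, 0, 0], "dr": [0, 0, 0], "claw": 36},
  {"linear": [0, 0, 0], "dr": [0, 0, 0], "claw": 33},
  {"linear": [0, 0, 0], "dr": [0, 0, 0], "claw": 28},
  {"linear": [0, 0, 0], "dr": [0, 0, 0], "claw": 20},
  {"linear": [0, 0, 0], "dr": [0, 0, 0], "claw": 20},
])

```text
time: 6.57
tool_pos: [0.6804, 0.0912, 0.1545]
ee_rot: [-1.489, -1.332, -1.147]
wrist_force: [-1.0, 0.2, -0.2]
gripper_width: 0.0198
grip_force: 0.4
```

>>> jog_arm([
  {"linear": [0, 0, 0], "dr": [0, 0, 0], "claw": 20},
  {"linear": [0, 0, 0], "dr": [0, 0, 0], "claw": 20},
  {"linear": [0, 0, 0], "dr": [0, 0, 0], "claw": 20},
  {"linear": [0, 0, 0], "dr": [0, 0, 0], "claw": 20},
])

```text
time: 6.9
tool_pos: [0.6804, 0.0914, 0.1545]
ee_rot: [-1.489, -1.332, -1.147]
wrist_force: [-0.6, -0.6, 1.1]
gripper_width: 0.0198
grip_force: 0.4
```

```bash
python3 -c "
from h import *
st();s=env.sense();print(s['joint_positions'])"
```

```text
6.9 [0.6804 0.0914 0.1545] [-1.489 -1.332 -1.147] [-0.6 -0.6  1.1] 0.019817944513794764 0.44784116093069315
[[ 0.028  0.994  0.107]
 [ 0.254 -0.111  0.961]
 [ 0.967  0.    -0.255]]
[ 0.67376378  1.01456477 -0.55529213  1.55021977 -0.89484963  1.189458
  0.75600283]
```

```bash
python3 -c "
from h import *
a=env.read_camera('scene')[110:290,100:340,::-1]; b=env.read_camera('top')[90:250,200:400,::-1]
cv2.imwrite('pics/s4.png',np.hstack([cv2.resize(a,(400,300),interpolation=cv2.INTER_CUBIC),cv2.resize(b,(375,300),interpolation=cv2.INTER_CUBIC)]))"
```

```text
(no output)
```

View pics/s4.png

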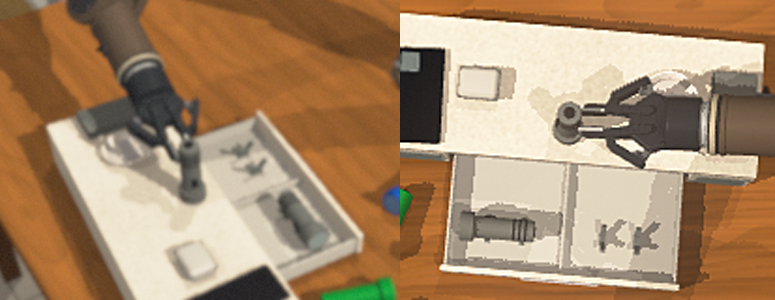

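```bash
python3 -c "
from h import *
s=env.sense(); Rm=R.from_rotvec(s['ee_rot']).as_matrix()
for k in (0,.019): 
  p=s['tool_pos']-k*Rm[:,2]; print(p,proj('top',p),proj('scene',p))
print(onz('top',(290.4,148.4),.203),onz('scene',(100+188/1.667,110+145/1.667),.203))
for z in(.158,.203):print(proj('top',[.678,.079,z]),proj('scene',[.678,.079,z]))
for n,sl in (('scene',np.s_[130:250,150:270]),('top',np.s_[110:190,240:350])):
  a=env.read_camera(n)[sl][:,:,::-1]; cv2.imwrite(f'pics/c{n}.png',cv2.resize(a,(400,int(400*a.shape[0]/a.shape[1])),interpolation=cv2.INTER_CUBIC))
a=cv2.imread('pics/cscene.png');b=cv2.imread('pics/ctop.png');b=cv2.copyMakeBorder(b,0,400-b.shape[0],0,0,cv2.BORDER_CONSTANT);cv2.imwrite('pics/c.png',np.hstack([a,b]))"
```

```text
[0.68036248 0.09138408 0.15451089] [[285.84010855 153.40931027]] [[216.02506198 212.85076659]]
[0.67832692 0.0731275  0.15936409] [[292.67248418 153.61151437]] [[213.10941844 207.36197053]]
[0.68266132 0.08104039 0.203     ] [0.67998638 0.08040393 0.203     ]
[[290.48269137 153.8865746 ]] [[214.35590589 208.92402758]]
[[291.22959476 150.13205404]] [[213.16694984 196.3994558 ]]
```

View pics/c.png

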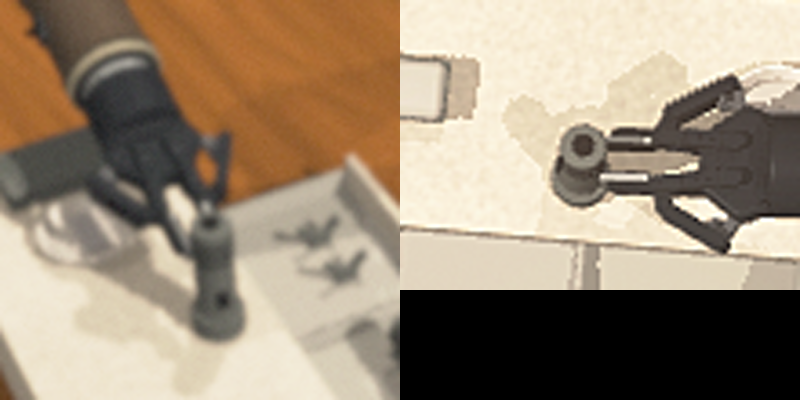

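```bash
python3 -c "
from h import *
Rm=R.from_rotvec([-1.483,-1.331,-1.143]).as_matrix();p=np.array([.6654,-.0236,.1825])
for k in (0,.013,.03,.045):
  print(k,proj('scene',[p-k*Rm[:,2]+s*.0425*Rm[:,1] for s in(1,-1)]).round(1).tolist())
s=env.sense(); Rm=R.from_rotvec(s['ee_rot']).as_matrix();p=s['tool_pos']
for k in (0,.013,.03,.045):
  print(k,proj('top',[p-k*Rm[:,2]+s*.012*Rm[:,1] for s in(1,-1)]).round(1).tolist())
"
```

```text
0 [[184.7, 184.6], [213.0, 175.2]]
0.013 [[182.9, 181.1], [211.1, 171.8]]
0.03 [[180.5, 176.6], [208.7, 167.4]]
0.045 [[178.5, 172.6], [206.5, 163.6]]
0 [[286.2, 149.1], [285.5, 157.7]]
0.013 [[290.9, 149.2], [290.2, 157.9]]
0.03 [[297.0, 149.4], [296.3, 158.1]]
0.045 [[302.5, 149.5], [301.8, 158.3]]
```

```bash
python3 -c "
from h import *
p=np.array([.2098,-.5881,.2035]);y=np.array([.336,-.942,0])
for k in (0,.013,.04):
  print(k,proj('scene',[p+[0,0,k]+s*.0425*y for s in(1,-1)]).round(1).tolist(),proj('top',[p+[0,0,k]+s*.0425*y for s in(1,-1)]).round(1).tolist())
print('yshift',proj('scene',[p+[0,-.028,.013]+s*.0425*y for s in(1,-1)]).round(1).tolist())
a=cv2.imread('pics/scene.png')[0:60,190:270]; cv2.imwrite('pics/g.png',cv2.resize(a,None,fx=6,fy=6,interpolation=cv2.INTER_CUBIC))"
```

```text
0 [[223.1, 51.6], [240.4, 57.6]] [[568.9, 317.7], [539.8, 330.1]]
0.013 [[222.9, 48.5], [240.3, 54.4]] [[571.9, 318.3], [542.5, 330.8]]
0.04 [[222.5, 41.8], [240.1, 47.6]] [[578.4, 319.5], [548.4, 332.2]]
yshift [[219.2, 45.8], [236.4, 51.6]]
```

View pics/g.png

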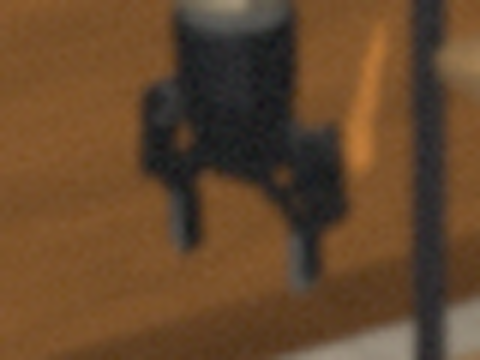

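The tip pixels (221,41) and (241,48) show that the real fingertips end about 27 mm short of the reported TCP along the tool axis. The torch is still standing, hardly moved. I back off, open, and advance with that correction.

>>> jog_arm([
  {"linear": [0, 0, -0.5], "dr": [0, 0, 0], "claw": 20},
  {"linear": [0, 0, -0.5], "dr": [0, 0, 0], "claw": 20},
  {"linear": [0, 0, -0.5], "dr": [0, 0, 0], "claw": 20},
  {"linear": [0, 0, -0.5], "dr": [0, 0, 0], "claw": 85},
  {"linear": [0, 0, 0], "dr": [0, 0, 0], "claw": 85},
  {"linear": [0, 0, 0], "dr": [0, 0, 0], "claw": 85},
  {"linear": [0, 0, 0], "dr": [0, 0, 0], "claw": 85},
  {"linear": [0, 0, 0], "dr": [0, 0, 0], "claw": 85},
])

```text
time: 7.77
tool_pos: [0.6736, 0.0352, 0.17]
ee_rot: [-1.487, -1.332, -1.146]
wrist_force: [-0.4, -0.5, 0.1]
gripper_width: 0.0788
grip_force: 0.0
```

```bash
python3 -c "
from h import *
st();s=env.sense();print(s['joint_positions'])
Rm=R.from_rotvec(s['ee_rot']).as_matrix();print(Rm.T@(np.array([.680,.082,.158])+.048*Rm[:,2]-s['tool_pos'])/.03)
a=env.read_camera('top')
g=a[135:175,275:305].astype(int).sum(2); m=(g<330).astype(np.uint8); n,l,stt,c=cv2.connectedComponentsWithStats(m); print([(stt[i].tolist(),c[i].round(1)) for i in range(1,n) if stt[i][4]>20])
b=cv2.imread('pics/top.png')[135:175,275:305].astype(int).sum(2); n,l,stt,c=cv2.connectedComponentsWithStats((b<330).astype(np.uint8)); print([(stt[i].tolist(),c[i].round(1)) for i in range(1,n) if stt[i][4]>20])
"
```

```text
7.7667 [0.6736 0.0352 0.17  ] [-1.487 -1.332 -1.146] [-0.4 -0.5  0.1] 0.07875538167932247 0.0
[[ 0.028  0.994  0.106]
 [ 0.253 -0.109  0.961]
 [ 0.967 -0.    -0.255]]
[ 0.72674117  1.00547411 -0.52846198  1.49454294 -0.85304072  1.29024445
  0.72404822]
[0.01523621 0.04192154 3.2251597 ]
[([13, 12, 8, 7, 36], array([16. , 15.1])), ([8, 18, 15, 11, 102], array([14.8, 23.6]))]
[([13, 12, 7, 7, 37], array([16., 15.])), ([8, 16, 15, 16, 125], array([14.9, 24.3]))]
```

>>> jog_arm([
  {"linear": [0, 0, 0.45], "dr": [0, 0, 0], "claw": 85},
  {"linear": [0, 0, 0.45], "dr": [0, 0, 0], "claw": 85},
  {"linear": [0, 0, 0.45], "dr": [0, 0, 0], "claw": 85},
  {"linear": [0, 0, 0.45], "dr": [0, 0, 0], "claw": 85},
  {"linear": [0, 0, 0.45], "dr": [0, 0, 0], "claw": 85},
  {"linear": [0, 0, 0.45], "dr": [0, 0, 0], "claw": 85},
  {"linear": [0, 0, 0.45], "dr": [0, 0, 0], "claw": 85},
  {"linear": [0, 0, 0], "dr": [0, 0, 0], "claw": 85},
])

```text
time: 8.48
tool_pos: [0.6828, 0.1288, 0.1459]
ee_rot: [-1.484, -1.332, -1.144]
wrist_force: [-0.7, 0.8, 0.1]
gripper_width: 0.0849
grip_force: 0.0
```

>>> jog_arm([
  {"linear": [0, 0, 0], "dr": [0, 0, 0], "claw": 60},
  {"linear": [0, 0, 0], "dr": [0, 0, 0], "claw": 48},
  {"linear": [0, 0, 0], "dr": [0, 0, 0], "claw": 44},
  {"linear": [0, 0, 0], "dr": [0, 0, 0], "claw": 40},
  {"linear": [0, 0, 0], "dr": [0, 0, 0], "claw": 37},
  {"linear": [0, 0, 0], "dr": [0, 0, 0], "claw": 34},
  {"linear": [0, 0, 0], "dr": [0, 0, 0], "claw": 30},
  {"linear": [0, 0, 0], "dr": [0, 0, 0], "claw": 25},
])

```text
time: 9.15
tool_pos: [0.6842, 0.1242, 0.1457]
ee_rot: [-1.489, -1.332, -1.147]
wrist_force: [-0.3, -0.2, 0.6]
gripper_width: 0.0329
grip_force: 59.1
```

>>> jog_arm([
  {"linear": [0, 0, 0], "dr": [0, 0, 0], "claw": 20},
  {"linear": [0, 0, 0], "dr": [0, 0, 0], "claw": 20},
  {"linear": [0, 0, 0], "dr": [0, 0, 0], "claw": 20},
])

```text
time: 9.4
tool_pos: [0.6842, 0.1244, 0.1457]
ee_rot: [-1.489, -1.332, -1.147]
wrist_force: [-0.4, -1.2, 1.4]
gripper_width: 0.0323
grip_force: 59.1
```

```bash
python3 -c "
from h import *
st();s=env.sense();print(s['joint_positions'])"
```

```text
9.4 [0.6842 0.1244 0.1457] [-1.489 -1.332 -1.147] [-0.4 -1.2  1.4] 0.032346972303363225 59.11561846733093
[[ 0.028  0.994  0.107]
 [ 0.254 -0.111  0.961]
 [ 0.967  0.    -0.256]]
[ 0.64105341  1.02367576 -0.57246215  1.57584091 -0.92070545  1.13239177
  0.77435259]
```

Gripped at 32 mm opening and 59 N, with the torch mid 47 mm behind the reported TCP. Next I lift straight up.

>>> jog_arm([
  {"linear": [0.2, 0, -0.05], "dr": [0, 0, 0], "claw": 20},
  {"linear": [0.5, 0, -0.13], "dr": [0, 0, 0], "claw": 20},
  {"linear": [0.8, 0, -0.21], "dr": [0, 0, 0], "claw": 20},
  {"linear": [0.8, 0, -0.21], "dr": [0, 0, 0], "claw": 20},
  {"linear": [0.8, 0, -0.21], "dr": [0, 0, 0], "claw": 20},
  {"linear": [0.8, 0, -0.21], "dr": [0, 0, 0], "claw": 20},
  {"linear": [0.6, 0, -0.16], "dr": [0, 0, 0], "claw": 20},
  {"linear": [0.3, 0, -0.08], "dr": [0, 0, 0], "claw": 20},
])

```text
time: 10.07
tool_pos: [0.6843, 0.1256, 0.299]
ee_rot: [-1.487, -1.336, -1.15]
wrist_force: [0.8, 0.9, -1.7]
gripper_width: 0.0323
grip_force: 59.3
```

```bash
python3 -c "
from h import *
st();s=env.sense();Rm=R.from_rotvec(s['ee_rot']).as_matrix();print(s['joint_positions'])
mid=s['tool_pos']-.047*Rm[:,2];print(mid,Rm.T@(np.array([.5146,-.0006,.29])-mid)/.03)"
```

```text
10.0667 [0.6843 0.1256 0.299 ] [-1.487 -1.336 -1.15 ] [ 0.8  0.9 -1.7] 0.03231193908110848 59.34817671775818
[[ 0.024  0.994  0.107]
 [ 0.254 -0.11   0.961]
 [ 0.967  0.004 -0.255]]
[ 0.65684502  0.81548029 -0.60422263  1.54246057 -0.95062145  1.24069817
  0.57844458]
[0.6792327  0.08041605 0.31098524] [-1.49502439 -5.16055397 -3.00520497]
```

>>> jog_arm([
  {"linear": [-0.19, -0.645, -0.375], "dr": [0, 0, 0], "claw": 20},
  {"linear": [-0.19, -0.645, -0.375], "dr": [0, 0, 0], "claw": 20},
  {"linear": [-0.19, -0.645, -0.375], "dr": [0, 0, 0], "claw": 20},
  {"linear": [-0.19, -0.645, -0.375], "dr": [0, 0, 0], "claw": 20},
  {"linear": [-0.19, -0.645, -0.375], "dr": [0, 0, 0], "claw": 20},
  {"linear": [-0.19, -0.645, -0.375], "dr": [0, 0, 0], "claw": 20},
  {"linear": [-0.19, -0.645, -0.375], "dr": [0, 0, 0], "claw": 20},
  {"linear": [-0.19, -0.645, -0.375], "dr": [0, 0, 0], "claw": 20},
])

```text
time: 10.73
tool_pos: [0.5181, 0.0436, 0.2735]
ee_rot: [-1.489, -1.332, -1.146]
wrist_force: [-0.1, -0.9, -1.1]
gripper_width: 0.0321
grip_force: 59.5
```

>>> jog_arm([
  {"linear": [-0.12, 0, 0], "dr": [0, -0.9, 0], "claw": 20},
  {"linear": [-0.12, 0, 0], "dr": [0, -0.9, 0], "claw": 20},
  {"linear": [-0.12, 0, 0], "dr": [0, -0.9, 0], "claw": 20},
  {"linear": [-0.12, 0, 0], "dr": [0, -0.9, 0], "claw": 20},
  {"linear": [-0.12, 0, 0], "dr": [0, -0.9, 0], "claw": 20},
  {"linear": [-0.12, 0, 0], "dr": [0, -0.9, 0], "claw": 20},
  {"linear": [-0.12, 0, 0], "dr": [0, -0.9, 0], "claw": 20},
  {"linear": [-0.12, 0, 0], "dr": [0, -0.9, 0], "claw": 20},
])

```text
time: 11.4
tool_pos: [0.5175, 0.0295, 0.2495]
ee_rot: [-1.941, -1.736, -0.688]
wrist_force: [0.1, -0.8, -1.8]
gripper_width: 0.0326
grip_force: 59.5
```

>>> jog_arm([
  {"linear": [-0.12, 0, 0], "dr": [0, -0.9, 0], "claw": 20},
  {"linear": [-0.12, 0, 0], "dr": [0, -0.9, 0], "claw": 20},
  {"linear": [-0.12, 0, 0], "dr": [0, -0.9, 0], "claw": 20},
  {"linear": [-0.12, 0, 0], "dr": [0, -0.9, 0], "claw": 20},
  {"linear": [-0.12, 0, 0], "dr": [0, -0.9, 0], "claw": 20},
  {"linear": [-0.12, 0, 0], "dr": [0, -0.9, 0], "claw": 20},
  {"linear": [-0.12, 0, 0], "dr": [0, -0.9, 0], "claw": 20},
  {"linear": [-0.12, 0, 0], "dr": [0, -0.9, 0], "claw": 20},
])

```text
time: 12.07
tool_pos: [0.5146, 0.0039, 0.2385]
ee_rot: [-2.316, -2.072, -0.062]
wrist_force: [-0.4, -0.7, -2.2]
gripper_width: 0.0324
grip_force: 59.5
```

>>> jog_arm([
  {"linear": [-0.12, 0, 0], "dr": [0, -0.9, 0], "claw": 20},
  {"linear": [-0.12, 0, 0], "dr": [0, -0.9, 0], "claw": 20},
  {"linear": [-0.12, 0, 0], "dr": [0, -0.9, 0], "claw": 20},
  {"linear": [-0.12, 0, 0], "dr": [0, -0.9, 0], "claw": 20},
  {"linear": [0, 0, 0], "dr": [0, 0, 0], "claw": 20},
  {"linear": [0, 0, 0], "dr": [0, 0, 0], "claw": 20},
])

```text
time: 12.57
tool_pos: [0.5128, -0.0087, 0.2383]
ee_rot: [2.201, 1.976, -0.285]
wrist_force: [0.1, -0.7, -1.5]
gripper_width: 0.0328
grip_force: 59.6
```

```bash
cat > q.py <<'E'
from h import *
st();s=env.sense();Rm=R.from_rotvec(s['ee_rot']).as_matrix();print(s['joint_positions'])
# torch axis in tool frame at grasp: world up
R0=R.from_rotvec([-1.489,-1.332,-1.147]).as_matrix(); ax=Rm@R0.T@[0,0,1]
mid=s['tool_pos']-.047*Rm[:,2]; print('mid',mid,'axis',ax.round(3))
yw=np.radians(-6.214); tgt=np.array([-np.sin(yw),np.cos(yw),0])
e=np.cross(ax,tgt); print('turn units tool',np.degrees(Rm.T@e)/5)
for z in(.12,.046): print(z,Rm.T@(np.array([.5146,-.0006,z])-mid)/.03)
E
python3 q.py
```

```text
12.5667 [ 0.5128 -0.0087  0.2383] [ 2.201  1.976 -0.285] [ 0.1 -0.7 -1.5] 0.03280759425903946 59.55435812473297
[[ 0.104  0.994 -0.029]
 [ 0.962 -0.108 -0.252]
 [-0.253 -0.001 -0.967]]
[ 0.00743097  0.2935983  -0.35489835  1.74674409  0.34865821  1.25334881
 -0.57911337]
mid [0.51412435 0.00314627 0.28376347] axis [0.108 0.994 0.002]
turn units tool [ 0.00147504 -0.02366892  0.00557903]
0.12 [1.26405678 0.03660585 5.31177663]
0.046 [1.88877673 0.0399494  7.69802017]
```

>>> jog_arm([
  {"linear": [0.16, 0.005, 0.66], "dr": [0, 0, 0], "claw": 20},
  {"linear": [0.16, 0.005, 0.66], "dr": [0, 0, 0], "claw": 20},
  {"linear": [0.16, 0.005, 0.66], "dr": [0, 0, 0], "claw": 20},
  {"linear": [0.16, 0.005, 0.66], "dr": [0, 0, 0], "claw": 20},
  {"linear": [0.16, 0.005, 0.66], "dr": [0, 0, 0], "claw": 20},
  {"linear": [0.16, 0.005, 0.66], "dr": [0, 0, 0], "claw": 20},
  {"linear": [0.16, 0.005, 0.66], "dr": [0, 0, 0], "claw": 20},
  {"linear": [0.16, 0.005, 0.66], "dr": [0, 0, 0], "claw": 20},
])

```text
time: 13.23
tool_pos: [0.5139, -0.0155, 0.0751]
ee_rot: [2.208, 1.968, -0.284]
wrist_force: [0.4, 0.2, -2.1]
gripper_width: 0.0325
grip_force: 59.6
```

>>> jog_arm([
  {"linear": [0, 0, 0], "dr": [0, 0, 0], "claw": 20},
  {"linear": [0, 0, 0], "dr": [0, 0, 0], "claw": 20},
])

```text
time: 13.4
tool_pos: [0.5133, -0.0153, 0.0756]
ee_rot: [2.206, 1.97, -0.288]
wrist_force: [-0.5, 0.7, -0.2]
gripper_width: 0.0324
grip_force: 59.8
```

```bash
python3 q.py; python3 - <<'E'
from h import *
s=env.sense();Rm=R.from_rotvec(s['ee_rot']).as_matrix();mid=s['tool_pos']-.047*Rm[:,2];ax=np.array([.108,.994,0])
for n in('top','scene'): print(n,proj(n,[mid+ax*.045,mid-ax*.07,mid]).round(1).tolist())
a=env.read_camera('scene')[150:250,190:330,::-1]; b=env.read_camera('top')[150:250,220:360,::-1]
cv2.imwrite('pics/h.png',np.vstack([cv2.resize(x,(420,300),interpolation=cv2.INTER_CUBIC) for x in(a,b)]))
E
```

```text
13.4 [ 0.5133 -0.0153  0.0756] [ 2.206  1.97  -0.288] [-0.5  0.7 -0.2] 0.0324006233617889 59.75321888923645
[[ 0.109  0.994 -0.031]
 [ 0.961 -0.113 -0.253]
 [-0.255 -0.002 -0.967]]
[-0.02508284  0.47541618 -0.31431441  1.93763733  0.47862995  0.92075447
 -0.75332926]
mid [ 0.51474528 -0.00339373  0.12102726] axis [0.113 0.994 0.   ]
turn units tool [-0.014991   -0.00245026 -0.05678285]
0.12 [ 0.09767596 -0.01529181  0.00967763]
0.046 [ 0.72683782 -0.01054608  2.39475148]
top [[305.2, 213.2], [346.8, 216.7], [321.5, 214.6]]
scene [[255.9, 189.7], [238.5, 168.0], [248.9, 180.9]]
```

View pics/h.png

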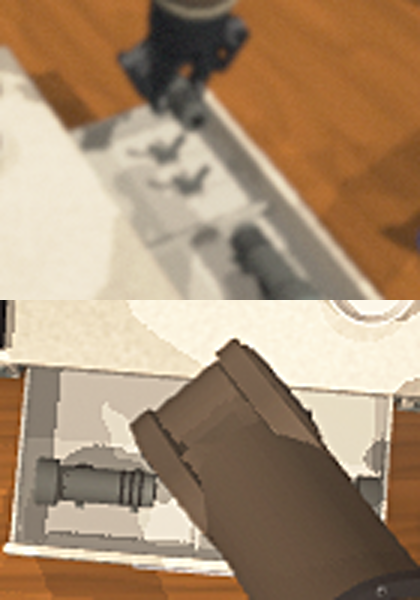

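The scene crop shows the torch tail at (255.7,189.3), against (255.9,189.7) predicted, so it is held level and lined up over the empty cradle. I lower to just above contact.

>>> jog_arm([
  {"linear": [0.1, 0, 0.3], "dr": [0, 0, 0], "claw": 20},
  {"linear": [0.1, 0, 0.3], "dr": [0, 0, 0], "claw": 20},
  {"linear": [0.1, 0, 0.3], "dr": [0, 0, 0], "claw": 20},
  {"linear": [0.1, 0, 0.3], "dr": [0, 0, 0], "claw": 20},
  {"linear": [0.09, 0, 0.3], "dr": [0, 0, 0], "claw": 20},
  {"linear": [0.08, 0, 0.3], "dr": [0, 0, 0], "claw": 20},
  {"linear": [0.08, 0, 0.3], "dr": [0, 0, 0], "claw": 20},
  {"linear": [0, 0, 0], "dr": [0, 0, 0], "claw": 20},
])

```text
time: 14.17
tool_pos: [0.5132, -0.0114, 0.0078]
ee_rot: [2.203, 1.972, -0.29]
wrist_force: [0.4, -0.0, -1.7]
gripper_width: 0.0321
grip_force: 59.8
```

```bash
python3 q.py
```

```text
14.1667 [ 0.5132 -0.0114  0.0078] [ 2.203  1.972 -0.29 ] [ 0.4 -0.  -1.7] 0.03212116685013793 59.75755512714386
[[ 0.106  0.994 -0.031]
 [ 0.961 -0.111 -0.254]
 [-0.256 -0.003 -0.967]]
[-0.06469563  0.57672699 -0.27678857  1.98475188  0.55567323  0.79187546
 -0.85033381]
mid [0.51463115 0.00056016 0.05322671] axis [ 0.111  0.994 -0.001]
turn units tool [-0.00722591  0.01140397 -0.02736599]
0.12 [-0.6075776  -0.00293912 -2.14159218]
0.046 [0.0244588  0.00391507 0.24271641]
```

>>> jog_arm([
  {"linear": [0.007, 0, 0.032], "dr": [0, 0, 0], "claw": 20},
  {"linear": [0.007, 0, 0.032], "dr": [0, 0, 0], "claw": 20},
  {"linear": [0.007, 0, 0.032], "dr": [0, 0, 0], "claw": 20},
  {"linear": [0.007, 0, 0.032], "dr": [0, 0, 0], "claw": 20},
  {"linear": [0.007, 0, 0.032], "dr": [0, 0, 0], "claw": 20},
  {"linear": [0, 0, 0], "dr": [0, 0, 0], "claw": 20},
])

```text
time: 14.67
tool_pos: [0.5144, -0.0115, 0.005]
ee_rot: [2.203, 1.971, -0.286]
wrist_force: [-0.2, 0.0, -1.0]
gripper_width: 0.0324
grip_force: 59.8
```

>>> jog_arm([
  {"linear": [0.007, 0, 0.032], "dr": [0, 0, 0], "claw": 20},
  {"linear": [0, 0, 0], "dr": [0, 0, 0], "claw": 20},
])

```text
time: 14.83
tool_pos: [0.5144, -0.0115, 0.004]
ee_rot: [2.203, 1.971, -0.286]
wrist_force: [0.8, -0.4, -1.3]
gripper_width: 0.0324
grip_force: 59.8
```

>>> jog_arm([
  {"linear": [0.007, 0, 0.032], "dr": [0, 0, 0], "claw": 20},
  {"linear": [0, 0, 0], "dr": [0, 0, 0], "claw": 20},
])

```text
time: 15.0
tool_pos: [0.5143, -0.0116, 0.0029]
ee_rot: [2.203, 1.971, -0.286]
wrist_force: [-0.6, 0.7, -2.1]
gripper_width: 0.0322
grip_force: 59.8
```

>>> jog_arm([
  {"linear": [0.007, 0, 0.032], "dr": [0, 0, 0], "claw": 20},
  {"linear": [0, 0, 0], "dr": [0, 0, 0], "claw": 20},
])

```text
time: 15.17
tool_pos: [0.5143, -0.0116, 0.0018]
ee_rot: [2.203, 1.971, -0.286]
wrist_force: [0.1, -0.2, -1.4]
gripper_width: 0.0326
grip_force: 59.8
```

>>> jog_arm([
  {"linear": [0.007, 0, 0.032], "dr": [0, 0, 0], "claw": 20},
  {"linear": [0, 0, 0], "dr": [0, 0, 0], "claw": 20},
])

```text
time: 15.33
tool_pos: [0.5146, -0.0117, 0.0013]
ee_rot: [2.202, 1.971, -0.286]
wrist_force: [-0.7, 0.1, 3.6]
gripper_width: 0.0328
grip_force: 60.3
```

>>> jog_arm([
  {"linear": [0.005, 0, 0.02], "dr": [0, 0, 0], "claw": 20},
  {"linear": [0, 0, 0], "dr": [0, 0, 0], "claw": 20},
])

```text
time: 15.5
tool_pos: [0.5151, -0.0117, 0.0012]
ee_rot: [2.202, 1.97, -0.285]
wrist_force: [-0.9, -0.5, 9.1]
gripper_width: 0.0324
grip_force: 60.9
```

Contact at about 5 N net, with the tube centring in the V's. I relieve slightly and open gently.

>>> jog_arm([
  {"linear": [-0.003, 0, -0.015], "dr": [0, 0, 0], "claw": 20},
  {"linear": [0, 0, 0], "dr": [0, 0, 0], "claw": 33},
  {"linear": [0, 0, 0], "dr": [0, 0, 0], "claw": 36},
  {"linear": [0, 0, 0], "dr": [0, 0, 0], "claw": 39},
  {"linear": [0, 0, 0], "dr": [0, 0, 0], "claw": 43},
  {"linear": [0, 0, 0], "dr": [0, 0, 0], "claw": 48},
  {"linear": [0, 0, 0], "dr": [0, 0, 0], "claw": 54},
  {"linear": [0, 0, 0], "dr": [0, 0, 0], "claw": 56},
])

```text
time: 16.17
tool_pos: [0.5143, -0.0116, 0.0007]
ee_rot: [2.203, 1.971, -0.286]
wrist_force: [-0.4, 0.7, 0.2]
gripper_width: 0.0562
grip_force: 0.0
```

```bash
python3 q.py
```

```text
16.1667 [ 0.5143 -0.0116  0.0007] [ 2.203  1.971 -0.286] [-0.4  0.7  0.2] 0.056164349366299736 0.0
[[ 0.107  0.994 -0.029]
 [ 0.961 -0.111 -0.254]
 [-0.256 -0.    -0.967]]
[-0.06846241  0.5876373  -0.27107241  1.98864634  0.56582685  0.77599894
 -0.86137941]
mid [5.15595127e-01 3.56105686e-04 4.61794220e-02] axis [ 0.111  0.994 -0.   ]
turn units tool [-0.0075666   0.0029782  -0.02865928]
0.12 [-0.66291498 -0.02996999 -2.36996557]
0.046 [-0.03264399 -0.02943672  0.01482009]
```

>>> jog_arm([
  {"linear": [0, 0, -0.1], "dr": [0, 0, 0], "claw": 56},
  {"linear": [0, 0, -0.2], "dr": [0, 0, 0], "claw": 56},
  {"linear": [0, 0, -0.3], "dr": [0, 0, 0], "claw": 56},
  {"linear": [0, 0, -0.4], "dr": [0, 0, 0], "claw": 56},
  {"linear": [0, 0, -0.6], "dr": [0, 0, 0], "claw": 56},
  {"linear": [0, 0, -0.8], "dr": [0, 0, 0], "claw": 56},
  {"linear": [0, 0, -0.9], "dr": [0, 0, 0], "claw": 40},
  {"linear": [0, 0, -0.9], "dr": [0, 0, 0], "claw": 20},
])

```text
time: 16.83
tool_pos: [0.5177, 0.0211, 0.1249]
ee_rot: [2.203, 1.971, -0.285]
wrist_force: [0.3, -0.3, 0.4]
gripper_width: 0.0327
grip_force: 0.0
```

>>> jog_arm([
  {"linear": [0, -0.6, -0.7], "dr": [0, 0.75, 0], "claw": 0},
  {"linear": [0, -0.6, -0.7], "dr": [0, 0.75, 0], "claw": 0},
  {"linear": [0, -0.6, -0.7], "dr": [0, 0.75, 0], "claw": 0},
  {"linear": [0, -0.6, 0], "dr": [0, 0.75, 0], "claw": 0},
  {"linear": [0, -0.6, 0], "dr": [0, 0, 0], "claw": 0},
  {"linear": [0, -0.6, 0], "dr": [0, 0, 0], "claw": 0},
  {"linear": [0, -0.6, 0], "dr": [0, 0, 0], "claw": 0},
])

```text
time: 17.42
tool_pos: [0.3932, 0.0464, 0.1857]
ee_rot: [-2.341, -2.093, -0.006]
wrist_force: [0.2, 0.6, -0.1]
gripper_width: 0.0001
grip_force: 0.0
```

>>> jog_arm([
  {"linear": [0, 0, 0], "dr": [0, 0, 0.9], "claw": 0},
  {"linear": [0, 0, 0], "dr": [0, 0, 0.9], "claw": 0},
  {"linear": [0, 0, 0], "dr": [0, 0, 0.9], "claw": 0},
  {"linear": [0, 0, 0], "dr": [0, 0, 0.9], "claw": 0},
  {"linear": [0, 0, 0], "dr": [0, 0, 0.9], "claw": 0},
  {"linear": [0, 0, 0], "dr": [0, 0, 0.9], "claw": 0},
  {"linear": [0, 0, 0], "dr": [0, 0, 0.9], "claw": 0},
  {"linear": [0, 0, 0], "dr": [0, 0, 0.9], "claw": 0},
])

```text
time: 18.08
tool_pos: [0.394, 0.0469, 0.1856]
ee_rot: [-2.873, -1.263, -0.005]
wrist_force: [0.1, -0.3, 0.8]
gripper_width: -0.0001
grip_force: 0.0
```

```bash
python3 - <<'E'
from h import *
st();print(env.sense()['joint_positions'].round(2)); im=env.read_camera('top')[150:250,215:365,::-1]
im2=env.read_camera('scene')[160:260,190:340,::-1]
cv2.imwrite('pics/k.png',np.vstack([cv2.resize(x,(450,300),interpolation=cv2.INTER_CUBIC) for x in(im,im2)]))
E
```

```text
18.0833 [0.394  0.0469 0.1856] [-2.873 -1.263 -0.005] [ 0.1 -0.3  0.8] -9.970926164091595e-05 0.0
[[ 0.676  0.737  0.002]
 [ 0.737 -0.676  0.004]
 [ 0.004 -0.001 -1.   ]]
[ 0.13  0.11 -0.41  2.09  0.05  0.95 -1.05]
```

View pics/k.png

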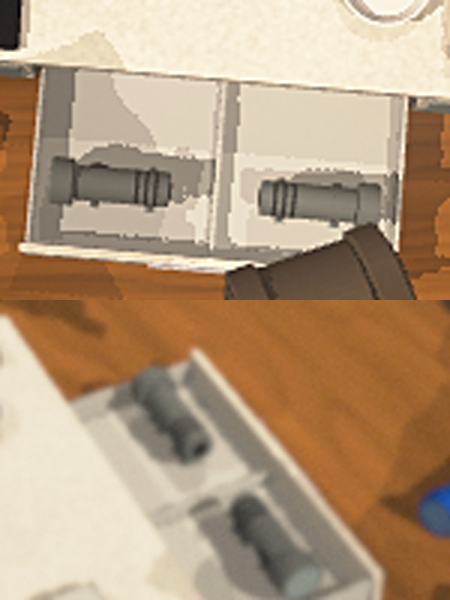

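```bash
python3 - <<'E'
from h import *
for n in('top','scene'):
  for nm,c in (('R',[.5146,-.0006,.046]),('Lspare',[.5341,.1783,.046])):
    a=np.array([.108,.994,0]); print(n,nm,proj(n,[np.array(c)-a*.07,np.array(c)+a*.045]).round(1).tolist())
E
```

```text
top R [[341.8, 219.1], [302.3, 215.8]]
top Lspare [[280.0, 213.9], [240.5, 210.5]]
scene R [[239.9, 187.0], [256.7, 209.0]]
scene Lspare [[267.0, 222.4], [286.7, 248.2]]
```

The new torch lies squarely in the right cradle: tail at top (301.7,215) and head at (342.3,218.3), as predicted. The spare is unmoved. Next I orient for pushing: finish the yaw, then pitch 45° forward.

>>> jog_arm([
  {"linear": [0, 0, 0], "dr": [0, 0, 0.9], "claw": 0},
  {"linear": [0, 0, 0], "dr": [0, 0, 0.9], "claw": 0},
  {"linear": [0, 0, 0], "dr": [0, 0, 0.9], "claw": 0},
  {"linear": [0, 0, 0], "dr": [0, 0, 0.9], "claw": 0},
  {"linear": [0, 0, 0], "dr": [0, 0, 0.9], "claw": 0},
  {"linear": [0, 0, 0], "dr": [0, 0, 0.9], "claw": 0},
  {"linear": [0, 0, 0], "dr": [0, 0, 0.9], "claw": 0},
  {"linear": [0, 0, 0], "dr": [0, 0, 0.9], "claw": 0},
])

```text
time: 18.85
tool_pos: [0.394, 0.0467, 0.1851]
ee_rot: [-3.122, -0.318, -0.002]
wrist_force: [0.3, -0.7, -0.1]
gripper_width: 0.0001
grip_force: 0.0
```

>>> jog_arm([
  {"linear": [0, 0, 0], "dr": [0, 0, 0.9], "claw": 0},
  {"linear": [0, 0, 0], "dr": [0, 0, 0.9], "claw": 0},
  {"linear": [0, 0, 0], "dr": [0, 0, 0.9], "claw": 0},
  {"linear": [0, 0, 0], "dr": [0, 0, 0.84], "claw": 0},
  {"linear": [0, 0, 0], "dr": [0, 0.9, 0], "claw": 0},
  {"linear": [0, 0, 0], "dr": [0, 0.9, 0], "claw": 0},
  {"linear": [0, 0, 0], "dr": [0, 0.9, 0], "claw": 0},
  {"linear": [0, 0, 0], "dr": [0, 0.9, 0], "claw": 0},
])

```text
time: 19.52
tool_pos: [0.3942, 0.0469, 0.1854]
ee_rot: [3.085, -0.158, 0.497]
wrist_force: [-0.0, -1.2, 0.2]
gripper_width: 0.0002
grip_force: 0.0
```

>>> jog_arm([
  {"linear": [0, 0, 0], "dr": [0, 0.9, 0], "claw": 0},
  {"linear": [0, 0, 0], "dr": [0, 0.9, 0], "claw": 0},
  {"linear": [0, 0, 0], "dr": [0, 0.9, 0], "claw": 0},
  {"linear": [0, 0, 0], "dr": [0, 0.9, 0], "claw": 0},
  {"linear": [0, 0, 0], "dr": [0, 0.9, 0], "claw": 0},
  {"linear": [0, 0, 0], "dr": [0, 0.9, 0], "claw": 0},
])

```text
time: 20.02
tool_pos: [0.3988, 0.0453, 0.1924]
ee_rot: [2.948, -0.161, 0.985]
wrist_force: [0.6, 0.2, 0.9]
gripper_width: 0.0001
grip_force: 0.0
```

```bash
cat > p.py <<'E'
from h import *
from m import q,W
st();s=env.sense();print(s['joint_positions'].round(2)); Rm=R.from_rotvec(s['ee_rot']).as_matrix()
tip=s['tool_pos']-.027*Rm[:,2]; c=tip+.011*Rm[:,0]
c2=np.r_[R.from_euler('z',-q[2]).as_matrix()[:2,:2]@(c[:2]-q[:2]),c[2]]; print('tip',tip,'corner local',c2.round(4))
sx=np.array([np.cos(q[2]),np.sin(q[2]),0]); print('shelf x in tool',Rm.T@sx)
for d in(-.205,-.178,-.01,0): print(d,Rm.T@(W(q,[d,0,.036])[0]-c)/.03)
E
python3 p.py
```

```text
20.0167 [0.3988 0.0453 0.1924] [ 2.948 -0.161  0.985] [0.6 0.2 0.9] 0.00011696670700417549 0.0
[[ 0.795 -0.107  0.598]
 [-0.089 -0.994 -0.06 ]
 [ 0.601 -0.005 -0.799]]
[ 0.51 -0.23 -0.9   2.55  0.65  0.21 -2.71]
tip [0.3826432  0.04696504 0.214018  ] corner local [-0.2336 -0.057   0.2206]
shelf x in tool [0.79948736 0.00134445 0.60068141]
-0.205 [-2.93940249 -1.86680732  5.50146346]
-0.178 [-2.21986386 -1.86559731  6.04207672]
-0.01 [ 2.25726537 -1.8580684   9.40589259]
0 [ 2.52376115 -1.85762026  9.60611973]
```

Joints 4 and 7 are near their limits. A smaller pitch of about 20° still clears the shelf, so I ease back.

>>> jog_arm([
  {"linear": [0, 0, 0], "dr": [0, -0.8, 0], "claw": 0},
  {"linear": [0, 0, 0], "dr": [0, -0.8, 0], "claw": 0},
  {"linear": [0, 0, 0], "dr": [0, -0.8, 0], "claw": 0},
  {"linear": [0, 0, 0], "dr": [0, -0.8, 0], "claw": 0},
])

```text
time: 20.35
tool_pos: [0.4003, 0.043, 0.1945]
ee_rot: [3.059, -0.175, 0.623]
wrist_force: [0.1, -0.2, 0.1]
gripper_width: 0.0001
grip_force: 0.0
```

```bash
python3 p.py
```

```text
20.35 [0.4003 0.043  0.1945] [ 3.059 -0.175  0.623] [ 0.1 -0.2  0.1] 9.446486433435341e-05 0.0
[[ 0.914 -0.113  0.389]
 [-0.107 -0.994 -0.037]
 [ 0.391 -0.008 -0.92 ]]
[ 0.13 -0.13 -0.49  2.37  0.23  0.53 -2.23]
tip [0.38976825 0.043952   0.21939208] corner local [-0.2248 -0.0593  0.2237]
shelf x in tool [ 0.92038725 -0.0043444   0.39098393]
-0.205 [-1.85170975 -1.92966945  6.02761476]
-0.178 [-1.02336123 -1.93357942  6.37950029]
-0.01 [ 4.13080737 -1.95790808  8.56901031]
0 [ 4.43760312 -1.95935621  8.69933829]
```

>>> jog_arm([
  {"linear": [-0.25, -0.24, 0.74], "dr": [0, 0, 0], "claw": 0},
  {"linear": [-0.25, -0.24, 0.74], "dr": [0, 0, 0], "claw": 0},
  {"linear": [-0.25, -0.24, 0.74], "dr": [0, 0, 0], "claw": 0},
  {"linear": [-0.25, -0.24, 0.74], "dr": [0, 0, 0], "claw": 0},
  {"linear": [-0.25, -0.24, 0.74], "dr": [0, 0, 0], "claw": 0},
  {"linear": [-0.25, -0.24, 0.74], "dr": [0, 0, 0], "claw": 0},
  {"linear": [-0.25, -0.24, 0.74], "dr": [0, 0, 0], "claw": 0},
  {"linear": [-0.25, -0.24, 0.74], "dr": [0, 0, 0], "claw": 0},
])

```text
time: 21.02
tool_pos: [0.4145, 0.0604, 0.116]
ee_rot: [3.072, -0.178, 0.612]
wrist_force: [-0.0, -1.2, 0.5]
gripper_width: -0.0001
grip_force: 0.0
```

```bash
python3 p.py
```

```text
21.0167 [0.4145 0.0604 0.116 ] [ 3.072 -0.178  0.612] [-0.  -1.2  0.5] -0.00010123364028474222 0.0
[[ 0.917 -0.112  0.382]
 [-0.11  -0.994 -0.026]
 [ 0.382 -0.018 -0.924]]
[-0.63  0.03  0.18  2.5   0.62  0.32 -2.7 ]
tip [0.40423821 0.06115143 0.14097701] corner local [-0.2123 -0.0407  0.1452]
shelf x in tool [ 0.92395054 -0.00356681  0.38249533]
-0.205 [-1.18177937 -1.29033406  3.47547615]
-0.178 [-0.35022389 -1.29354419  3.81972195]
-0.01 [ 4.82389913 -1.31351835  5.9616958 ]
0 [ 5.13188265 -1.31470729  6.08919425]
```

>>> jog_arm([
  {"linear": [-0.1, 0, 0], "dr": [0, -0.8, 0], "claw": 0},
  {"linear": [-0.1, 0, 0], "dr": [0, -0.8, 0], "claw": 0},
  {"linear": [-0.1, 0, 0], "dr": [0, -0.8, 0], "claw": 0},
  {"linear": [0, 0, 0], "dr": [0, 0, 0], "claw": 0},
])

```text
time: 21.35
tool_pos: [0.4098, 0.0605, 0.1142]
ee_rot: [-3.115, 0.179, -0.347]
wrist_force: [1.4, 0.0, -0.1]
gripper_width: -0.0001
grip_force: 0.0
```

```bash
python3 p.py
```

```text
21.35 [0.4098 0.0605 0.1142] [-3.115  0.179 -0.347] [ 1.4  0.  -0.1] -0.00011598902355806807 0.0
[[ 0.969 -0.113  0.219]
 [-0.113 -0.993 -0.011]
 [ 0.219 -0.015 -0.976]]
[-0.52  0.09  0.17  2.37  0.15  0.49 -2.16]
tip [0.4039089  0.06076823 0.14051694] corner local [-0.212  -0.041   0.1429]
shelf x in tool [ 0.97566047 -0.00479882  0.21923417]
-0.205 [-0.56489523 -1.31735407  3.54617903]
-0.178 [ 0.31319919 -1.32167301  3.74348978]
-0.01 [ 5.77689782 -1.3485464   4.97120113]
0 [ 6.10211798 -1.350146    5.04427918]
```

>>> jog_arm([
  {"linear": [-0.08, -0.165, 0.44], "dr": [0, 0, 0], "claw": 0},
  {"linear": [-0.08, -0.165, 0.44], "dr": [0, 0, 0], "claw": 0},
  {"linear": [-0.08, -0.165, 0.44], "dr": [0, 0, 0], "claw": 0},
  {"linear": [-0.08, -0.165, 0.44], "dr": [0, 0, 0], "claw": 0},
  {"linear": [-0.08, -0.165, 0.44], "dr": [0, 0, 0], "claw": 0},
  {"linear": [-0.08, -0.165, 0.44], "dr": [0, 0, 0], "claw": 0},
  {"linear": [-0.08, -0.165, 0.44], "dr": [0, 0, 0], "claw": 0},
  {"linear": [-0.08, -0.165, 0.44], "dr": [0, 0, 0], "claw": 0},
])

```text
time: 22.02
tool_pos: [0.4166, 0.0994, 0.0058]
ee_rot: [-3.116, 0.184, -0.35]
wrist_force: [0.2, -0.9, -1.2]
gripper_width: 0.0003
grip_force: 0.0
```

```bash
python3 p.py
```

```text
22.0167 [0.4166 0.0994 0.0058] [-3.116  0.184 -0.35 ] [ 0.2 -0.9 -1.2] 0.00031300606204854193 0.0
[[ 0.968 -0.116  0.221]
 [-0.117 -0.993 -0.013]
 [ 0.221 -0.014 -0.975]]
[-0.63  0.37  0.21  2.45  0.23  0.13 -2.35]
tip [0.41062802 0.09974855 0.03216   ] corner local [-0.2095 -0.0016  0.0346]
shelf x in tool [ 0.97525981 -0.00825435  0.2209076 ]
-0.205 [ 0.15683185 -0.05526322 -0.01196735]
-0.178 [ 1.03456567 -0.06269214  0.1868495 ]
-0.01 [ 6.49602061 -0.10891647  1.42393208]
0 [ 6.82110721 -0.11166792  1.49756795]
```

>>> jog_arm([
  {"linear": [0.1, 0, 0.022], "dr": [0, 0, 0], "claw": 0},
  {"linear": [0.13, 0, 0.03], "dr": [0, 0, 0], "claw": 0},
  {"linear": [0.13, 0, 0.03], "dr": [0, 0, 0], "claw": 0},
  {"linear": [0.13, 0, 0.03], "dr": [0, 0, 0], "claw": 0},
  {"linear": [0.1, 0, 0.022], "dr": [0, 0, 0], "claw": 0},
  {"linear": [0.1, 0, 0.022], "dr": [0, 0, 0], "claw": 0},
  {"linear": [0.1, 0, 0.022], "dr": [0, 0, 0], "claw": 0},
  {"linear": [0.1, 0, 0.022], "dr": [0, 0, 0], "claw": 0},
])

```text
time: 22.68
tool_pos: [0.4444, 0.0954, 0.0063]
ee_rot: [3.116, -0.187, 0.348]
wrist_force: [-0.2, -0.5, -0.8]
gripper_width: -0.0003
grip_force: 0.0
```

>>> jog_arm([
  {"linear": [0.1, 0, 0.022], "dr": [0, 0, 0], "claw": 0},
  {"linear": [0.1, 0, 0.022], "dr": [0, 0, 0], "claw": 0},
  {"linear": [0.1, 0, 0.022], "dr": [0, 0, 0], "claw": 0},
  {"linear": [0.1, 0, 0.022], "dr": [0, 0, 0], "claw": 0},
  {"linear": [0.1, 0, 0.022], "dr": [0, 0, 0], "claw": 0},
])

```text
time: 23.1
tool_pos: [0.4592, 0.0938, 0.0059]
ee_rot: [3.116, -0.186, 0.346]
wrist_force: [-2.5, 1.3, 1.2]
gripper_width: -0.0004
grip_force: 0.8
```

```bash
python3 p.py
```

```text
23.1 [0.4592 0.0938 0.0059] [ 3.116 -0.186  0.346] [-2.5  1.3  1.2] -0.00037932421686185866 0.8233492495492101
[[ 0.969 -0.118  0.219]
 [-0.117 -0.993 -0.014]
 [ 0.219 -0.012 -0.976]]
[-0.51  0.41  0.14  2.36  0.22  0.19 -2.28]
tip [0.45325713 0.09413043 0.03227763] corner local [-0.1665 -0.0026  0.0347]
shelf x in tool [ 0.97568682 -0.00937513  0.21896882]
-0.205 [-1.24252829 -0.07450804 -0.32271453]
-0.178 [-0.36441015 -0.08294566 -0.1256426 ]
-0.01 [ 5.09943602 -0.1354464   1.10058277]
0 [ 5.42466496 -0.13857144  1.17357238]
```

The drawer is moving under about 2.5 N, so I keep pushing gently.

>>> jog_arm([
  {"linear": [0.14, -0.002, 0.031], "dr": [0, 0, 0], "claw": 0},
  {"linear": [0.14, -0.002, 0.031], "dr": [0, 0, 0], "claw": 0},
  {"linear": [0.14, -0.002, 0.031], "dr": [0, 0, 0], "claw": 0},
  {"linear": [0.14, -0.002, 0.031], "dr": [0, 0, 0], "claw": 0},
  {"linear": [0.14, -0.002, 0.031], "dr": [0, 0, 0], "claw": 0},
  {"linear": [0.14, -0.002, 0.031], "dr": [0, 0, 0], "claw": 0},
  {"linear": [0.14, -0.002, 0.031], "dr": [0, 0, 0], "claw": 0},
  {"linear": [0.14, -0.002, 0.031], "dr": [0, 0, 0], "claw": 0},
])

```text
time: 23.77
tool_pos: [0.4937, 0.0901, 0.0061]
ee_rot: [3.116, -0.186, 0.347]
wrist_force: [-0.7, 0.7, -2.0]
gripper_width: -0.0
grip_force: 0.9
```

>>> jog_arm([
  {"linear": [0.14, -0.002, 0.031], "dr": [0, 0, 0], "claw": 0},
  {"linear": [0.14, -0.002, 0.031], "dr": [0, 0, 0], "claw": 0},
  {"linear": [0.14, -0.002, 0.031], "dr": [0, 0, 0], "claw": 0},
  {"linear": [0.14, -0.002, 0.031], "dr": [0, 0, 0], "claw": 0},
  {"linear": [0.14, -0.002, 0.031], "dr": [0, 0, 0], "claw": 0},
  {"linear": [0.14, -0.002, 0.031], "dr": [0, 0, 0], "claw": 0},
  {"linear": [0.14, -0.002, 0.031], "dr": [0, 0, 0], "claw": 0},
  {"linear": [0.14, -0.002, 0.031], "dr": [0, 0, 0], "claw": 0},
])

```text
time: 24.43
tool_pos: [0.5281, 0.0864, 0.0063]
ee_rot: [3.116, -0.186, 0.347]
wrist_force: [-2.5, 0.2, -1.4]
gripper_width: -0.0002
grip_force: 0.9
```

>>> jog_arm([
  {"linear": [0.14, -0.002, 0.031], "dr": [0, 0, 0], "claw": 0},
  {"linear": [0.14, -0.002, 0.031], "dr": [0, 0, 0], "claw": 0},
  {"linear": [0.14, -0.002, 0.031], "dr": [0, 0, 0], "claw": 0},
  {"linear": [0.14, -0.002, 0.031], "dr": [0, 0, 0], "claw": 0},
  {"linear": [0.14, -0.002, 0.031], "dr": [0, 0, 0], "claw": 0},
  {"linear": [0.14, -0.002, 0.031], "dr": [0, 0, 0], "claw": 0},
  {"linear": [0.14, -0.002, 0.031], "dr": [0, 0, 0], "claw": 0},
  {"linear": [0.14, -0.002, 0.031], "dr": [0, 0, 0], "claw": 0},
])

```text
time: 25.1
tool_pos: [0.5623, 0.0829, 0.0064]
ee_rot: [3.116, -0.186, 0.347]
wrist_force: [-2.1, -0.9, -0.4]
gripper_width: -0.0002
grip_force: 0.9
```

```bash
python3 p.py
```

```text
25.1 [0.5623 0.0829 0.0064] [ 3.116 -0.186  0.347] [-2.1 -0.9 -0.4] -0.00024231435785196202 0.8518118038773537
[[ 0.969 -0.118  0.219]
 [-0.118 -0.993 -0.014]
 [ 0.219 -0.012 -0.976]]
[-0.32  0.5   0.04  2.12  0.19  0.32 -2.15]
tip [0.55637312 0.08328566 0.03275391] corner local [-0.0628 -0.0022  0.0352]
shelf x in tool [ 0.97557815 -0.00964355  0.21944082]
-0.205 [-4.61745098 -0.02805247 -1.06618358]
-0.178 [-3.73943064 -0.03673167 -0.86868684]
-0.01 [ 1.723807   -0.09073557  0.36018176]
0 [ 2.04899972 -0.09395009  0.4333287 ]
```

>>> jog_arm([
  {"linear": [0.13, -0.002, 0.029], "dr": [0, 0, 0], "claw": 0},
  {"linear": [0.13, -0.002, 0.029], "dr": [0, 0, 0], "claw": 0},
  {"linear": [0.13, -0.002, 0.029], "dr": [0, 0, 0], "claw": 0},
  {"linear": [0.13, -0.002, 0.029], "dr": [0, 0, 0], "claw": 0},
  {"linear": [0.13, -0.002, 0.029], "dr": [0, 0, 0], "claw": 0},
  {"linear": [0.1, -0.002, 0.022], "dr": [0, 0, 0], "claw": 0},
  {"linear": [0.08, -0.002, 0.018], "dr": [0, 0, 0], "claw": 0},
  {"linear": [0.06, 0, 0.013], "dr": [0, 0, 0], "claw": 0},
])

```text
time: 25.77
tool_pos: [0.5895, 0.0803, 0.0065]
ee_rot: [3.116, -0.186, 0.347]
wrist_force: [-2.3, 0.0, 0.8]
gripper_width: 0.0001
grip_force: 0.8
```

>>> jog_arm([
  {"linear": [0.05, 0, 0.011], "dr": [0, 0, 0], "claw": 0},
  {"linear": [0.05, 0, 0.011], "dr": [0, 0, 0], "claw": 0},
  {"linear": [0.05, 0, 0.011], "dr": [0, 0, 0], "claw": 0},
  {"linear": [0.05, 0, 0.011], "dr": [0, 0, 0], "claw": 0},
  {"linear": [0.05, 0, 0.011], "dr": [0, 0, 0], "claw": 0},
  {"linear": [0.05, 0, 0.011], "dr": [0, 0, 0], "claw": 0},
  {"linear": [0.05, 0, 0.011], "dr": [0, 0, 0], "claw": 0},
  {"linear": [0.05, 0, 0.011], "dr": [0, 0, 0], "claw": 0},
])

```text
time: 26.43
tool_pos: [0.6014, 0.0789, 0.0065]
ee_rot: [3.116, -0.186, 0.347]
wrist_force: [-1.9, -0.3, -0.1]
gripper_width: -0.0002
grip_force: 0.8
```

```bash
python3 p.py
```

```text
26.4333 [0.6014 0.0789 0.0065] [ 3.116 -0.186  0.347] [-1.9 -0.3 -0.1] -0.0002201383835199569 0.7859652838669717
[[ 0.969 -0.118  0.219]
 [-0.117 -0.993 -0.014]
 [ 0.219 -0.012 -0.976]]
[-0.27  0.54  0.01  2.03  0.18  0.37 -2.11]
tip [0.59550945 0.07927977 0.03287155] corner local [-0.0235 -0.0019  0.0353]
shelf x in tool [ 0.97557478 -0.00941736  0.21946565]
-0.205 [-5.89748379 -0.00819587 -1.35032728]
-0.178 [-5.01946649 -0.0166715  -1.1528082 ]
-0.01 [ 0.44375225 -0.06940873  0.07619944]
0 [ 0.76894384 -0.07254785  0.14935465]
```

>>> jog_arm([
  {"linear": [0.05, 0, 0.011], "dr": [0, 0, 0], "claw": 0},
  {"linear": [0.05, 0, 0.011], "dr": [0, 0, 0], "claw": 0},
  {"linear": [0.05, 0, 0.011], "dr": [0, 0, 0], "claw": 0},
  {"linear": [0.05, 0, 0.011], "dr": [0, 0, 0], "claw": 0},
  {"linear": [0.05, 0, 0.011], "dr": [0, 0, 0], "claw": 0},
  {"linear": [0.05, 0, 0.011], "dr": [0, 0, 0], "claw": 0},
  {"linear": [0.05, 0, 0.011], "dr": [0, 0, 0], "claw": 0},
  {"linear": [0.05, 0, 0.011], "dr": [0, 0, 0], "claw": 0},
])

```text
time: 27.1
tool_pos: [0.6136, 0.0774, 0.0066]
ee_rot: [3.116, -0.186, 0.347]
wrist_force: [-2.3, 0.9, -0.6]
gripper_width: 0.0003
grip_force: 0.8
```

>>> jog_arm([
  {"linear": [0.03, 0, 0.007], "dr": [0, 0, 0], "claw": 0},
  {"linear": [0.03, 0, 0.007], "dr": [0, 0, 0], "claw": 0},
  {"linear": [0.03, 0, 0.007], "dr": [0, 0, 0], "claw": 0},
  {"linear": [0.03, 0, 0.007], "dr": [0, 0, 0], "claw": 0},
])

```text
time: 27.43
tool_pos: [0.6173, 0.077, 0.0066]
ee_rot: [3.116, -0.186, 0.347]
wrist_force: [-2.4, 1.5, -1.7]
gripper_width: 0.0001
grip_force: 0.8
```

```bash
python3 p.py
```

```text
27.4333 [0.6173 0.077  0.0066] [ 3.116 -0.186  0.347] [-2.4  1.5 -1.7] 8.955907917332464e-05 0.7728525577113032
[[ 0.969 -0.118  0.219]
 [-0.117 -0.993 -0.014]
 [ 0.219 -0.012 -0.976]]
[-0.26  0.56  0.01  1.99  0.17  0.39 -2.1 ]
tip [0.61137716 0.07736274 0.03294257] corner local [-0.0075 -0.0021  0.0354]
shelf x in tool [ 0.97555303 -0.00947317  0.21955991]
-0.205 [-6.41765729 -0.00907176 -1.46545711]
-0.178 [-5.53965957 -0.01759762 -1.2678532 ]
-0.01 [-0.07656262 -0.07064739 -0.03831772]
0 [ 0.24862172 -0.07380512  0.03486892]
```

>>> jog_arm([
  {"linear": [0.03, 0, 0.007], "dr": [0, 0, 0], "claw": 0},
  {"linear": [0.03, 0, 0.007], "dr": [0, 0, 0], "claw": 0},
  {"linear": [0.03, 0, 0.007], "dr": [0, 0, 0], "claw": 0},
])

```text
time: 27.68
tool_pos: [0.6201, 0.0767, 0.0066]
ee_rot: [3.116, -0.186, 0.347]
wrist_force: [-1.6, 1.6, -0.4]
gripper_width: 0.0001
grip_force: 0.8
```

>>> jog_arm([
  {"linear": [0.03, 0, 0.007], "dr": [0, 0, 0], "claw": 0},
  {"linear": [0.03, 0, 0.007], "dr": [0, 0, 0], "claw": 0},
])

```text
time: 27.85
tool_pos: [0.6219, 0.0764, 0.0066]
ee_rot: [3.116, -0.186, 0.347]
wrist_force: [-1.6, 1.0, 0.1]
gripper_width: -0.0003
grip_force: 0.8
```

>>> jog_arm([
  {"linear": [0.03, 0, 0.007], "dr": [0, 0, 0], "claw": 0},
  {"linear": [0.03, 0, 0.007], "dr": [0, 0, 0], "claw": 0},
])

```text
time: 28.02
tool_pos: [0.6238, 0.0762, 0.0066]
ee_rot: [3.116, -0.186, 0.347]
wrist_force: [-1.2, 1.2, -0.4]
gripper_width: 0.0
grip_force: 0.8
```

>>> jog_arm([
  {"linear": [0.03, 0, 0.007], "dr": [0, 0, 0], "claw": 0},
  {"linear": [0, 0, 0], "dr": [0, 0, 0], "claw": 0},
])

```text
time: 28.18
tool_pos: [0.6249, 0.0759, 0.0066]
ee_rot: [3.116, -0.187, 0.348]
wrist_force: [-0.6, 0.0, -0.1]
gripper_width: -0.0
grip_force: 0.3
```

>>> jog_arm([
  {"linear": [0.03, 0, 0.007], "dr": [0, 0, 0], "claw": 0},
  {"linear": [0.03, 0, 0.007], "dr": [0, 0, 0], "claw": 0},
])

```text
time: 28.35
tool_pos: [0.6263, 0.0757, 0.0065]
ee_rot: [3.116, -0.186, 0.347]
wrist_force: [-3.2, 1.1, 2.2]
gripper_width: 0.0
grip_force: 2.0
```

>>> jog_arm([
  {"linear": [0.03, 0, 0.007], "dr": [0, 0, 0], "claw": 0},
  {"linear": [0, 0, 0], "dr": [0, 0, 0], "claw": 0},
])

```text
time: 28.52
tool_pos: [0.6264, 0.0757, 0.0063]
ee_rot: [3.116, -0.186, 0.345]
wrist_force: [-4.9, 0.3, 2.8]
gripper_width: -0.0003
grip_force: 2.5
```

>>> jog_arm([
  {"linear": [0.03, 0, 0.007], "dr": [0, 0, 0], "claw": 0},
  {"linear": [0, 0, 0], "dr": [0, 0, 0], "claw": 0},
])

```text
time: 28.68
tool_pos: [0.6264, 0.0756, 0.006]
ee_rot: [3.116, -0.186, 0.342]
wrist_force: [-9.0, 1.7, 5.4]
gripper_width: 0.0001
grip_force: 4.0
```

The stop is reached: no further advance, and force has risen to about 9 N. I back away and rise clear.

>>> jog_arm([
  {"linear": [-0.1, 0, -0.022], "dr": [0, 0, 0], "claw": 0},
  {"linear": [-0.3, 0, -0.066], "dr": [0, 0, 0], "claw": 0},
  {"linear": [-0.6, 0, -0.13], "dr": [0, 0, 0], "claw": 0},
  {"linear": [-0.6, 0, -0.13], "dr": [0, 0, 0], "claw": 0},
  {"linear": [-0.6, 0, -0.4], "dr": [0, 0, 0], "claw": 0},
  {"linear": [-0.5, 0, -0.8], "dr": [0, 0, 0], "claw": 0},
  {"linear": [-0.3, 0, -0.8], "dr": [0, 0, 0], "claw": 0},
  {"linear": [0, 0, -0.8], "dr": [0, 0, 0], "claw": 0},
])

```text
time: 29.35
tool_pos: [0.517, 0.0873, 0.0787]
ee_rot: [3.116, -0.185, 0.343]
wrist_force: [1.2, 0.1, 0.1]
gripper_width: 0.0003
grip_force: 0.0
```

```bash
python3 - <<'E'
from h import *
from m import q,W
st(); a=env.read_camera('top'); b=env.read_camera('scene'); o=cv2.imread('pics/top.png')[:,:,::-1]
cv2.imwrite('pics/end.png',a[:,:,::-1])
for y in(-.235,-.16,-.11,.13,.16,.235):
    xs=np.arange(-.03,.009,.003)
    P=[np.r_[x,y,.046] for x in xs]; uv=proj('top',W(q,np.array(P))).round().astype(int)
    print(y,[int(a[v,u,2]) for u,v in uv])
# shelf top objects changed?
d=np.abs(a.astype(int)-o).sum(2)
for nm,x,y in(('phone',.07,.22),('case',.12,.13),('tray',.1,-.155),('pb',.1,-.25)):
    u,v=proj('top',W(q,[x,y,.095]))[0].round().astype(int); print(nm,d[v-12:v+13,u-10:u+11].mean().round(1))
E
```

```text
29.35 [0.517  0.0873 0.0787] [ 3.116 -0.185  0.343] [1.2 0.1 0.1] 0.0003104960231829744 0.0
[[ 0.969 -0.117  0.217]
 [-0.117 -0.993 -0.015]
 [ 0.217 -0.011 -0.976]]
-0.235 [46, 45, 44, 44, 42, 58, 54, 79, 99, 92, 114, 163, 119]
-0.16 [59, 59, 58, 62, 59, 60, 57, 48, 115, 138, 179, 225, 117]
-0.11 [57, 61, 60, 58, 56, 59, 56, 51, 97, 145, 113, 230, 164]
0.13 [45, 46, 44, 45, 46, 47, 45, 39, 81, 134, 109, 193, 146]
0.16 [44, 45, 45, 45, 45, 43, 41, 33, 105, 131, 130, 195, 132]
0.235 [39, 42, 39, 39, 40, 37, 33, 30, 88, 96, 86, 130, 150]
phone 16.0
case 37.6
tray 39.1
pb 34.3
```

```bash
python3 - <<'E'
from h import *
from m import q,W
a=cv2.imread('pics/end.png');o=cv2.imread('pics/top.png')
for nm,x,y in(('phone',.07,.22),('case',.12,.13),('tray',.1,-.155),('pb',.1,-.25)):
    u,v=proj('top',W(q,[x,y,.095]))[0].round().astype(int); r=cv2.matchTemplate(a[v-28:v+29,u-26:u+27],o[v-20:v+21,u-18:u+19],cv2.TM_CCOEFF_NORMED); print(nm,cv2.minMaxLoc(r)[1::2])
E
```

```text
phone (0.999321460723877, (8, 8))
case (0.994452953338623, (8, 8))
tray (0.926079273223877, (8, 8))
pb (0.9988895654678345, (8, 8))
```

All four shelf items show zero shift, the drawer front is flush, and the robot is clear.

```bash
python3 -c "
from bench import env
print(env.hand_in())"
```

```text
the job is handed in; nothing more can be done
None
```

The torch lies on both supports of the right-hand cradle, the drawer is pushed fully shut (gently, about 9 N at the stop), the spare torch and shelf items are undisturbed, and the job was handed in at about 29.5 s; no verdict was returned.

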